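Vent the filtration manifold and rock the funnel free

TASK

The pump is off, but the three-place filtration manifold still holds vacuum: press the sprung vent plunger at its end all the way down to let the air in, then grip the one filter funnel and rock it from side to side, several degrees each way, until its tight rubber bung walks up out of its port. Do not yank it: the manifold must stay standing where it is with both blanking plugs home, and the flask and pot beside it must not be disturbed. Finish while still holding the funnel in the gripper, upright and still, just clear above its own port so that it drips back into it, and with the vent plunger let up.

Things in the scene. Friction and masses are not known exactly. Their poses are not given: they have to be found in the camera images.
- manifold: Steel three-place filtration manifold, 3.2 kg, loose on the bench on rubber feet: a level tube 50 mm thick, 420 mm long, on two crosswise foot bars 190 mm long. Origin on the bench under the middle of the tube; z up, y along the tube towards the vent, x across. Upright round ports at y = -130, -20 and +90 mm, vent at y = +178 mm. Pulling hard on a port lifts or tips it.
- port0 (a point): Centre of the mouth of the first port (manifold y = -130 mm, 120 mm above the bench): an upright steel cup, 58 mm outside, 47 mm bore, 22 mm deep. A rubber lip 6 mm below the mouth, of four sprung segments at 45 degrees to the manifold's x and y, squeezes the bung; a straight pull meets about 48 N of rubbing, enough to lift or tip the manifold.
- port1 (a point): Centre of the mouth of the second port (manifold y = -20 mm), same make. Any bung rocked along the manifold's x or y pivots on one side of the lip (about 12 mm off the port's axis) while its other side slides up, so each swing walks it a few millimetres out under little pull (5 N or so).
- port2 (a point): Centre of the mouth of the third port (manifold y = +90 mm), same make, next to the vent.
- funnel: Steel filter funnel, about 280 g, the only tall thing in the ports, in any one of the three. Origin: centre of the underside of its rubber bung; z up its axis. Bung 34 mm thick, 0 to 22 mm up, all inside the port and standing on its floor at the start; flange 54 mm wide, 22 to 30 mm up, just over the rim; base and clamp ring up to 60 mm wide, to 58 mm up. Free once its origin is above the port's mouth, 22 mm up.
- cup (a point): The place to grip: on the funnel's axis, 105 mm above its origin (203 mm above the bench at the start), at mid-grip of its straight open steel cup, 53 mm wide outside, which reaches from 58 to 125 mm above the origin. While the bung is in the port the funnel can tilt at least 0.12 rad each way.
- plug1: Black rubber blanking plug in another port: the same bung and 54 mm flange with a 24 mm knob, standing 22 mm above the port's mouth. Origin: centre of the bung's underside. To be left alone.
- plug2: Second blanking plug, the same, in the remaining port. To be left alone.
- vent_top (a point): Centre of the top of the vent plunger's round black head, 28 mm wide, 168 mm above the bench when up; it goes straight down. The nearest port's axis is 88 mm away along the manifold.
- vent (a joint): Vent plunger stroke in metres: 0 up, 0.010 fully down. Sprung: starts to move at 4 N, needs 12 N at the bottom, comes back up when let go.
- flask: Glass conical flask with a foil cap, 84 mm wide, 126 mm high, on the bench beyond the manifold. Origin: centre of its underside. To be left alone.
- pot: White plastic sample pot, 60 mm wide, 70 mm high, on the bench beyond the manifold. Origin: centre of its underside. To be left alone.

How it is judged:
On the way, in this order (a step that is already met when the one before it is completed fails the run):
1. the vent plunger is pressed all the way down (to within 1.5 mm of its stop) while the bung is still home (value of joint vent above 0.0085 m and z of funnel in the frame of manifold below 0.101 m), for 0.1 s.
2. the funnel, its bung still in the port, is tilted to one side by more than 2 degrees (angle between funnel's own z axis and vertical above 0.035 rad and z of funnel in the frame of manifold below 0.118 m), for 0.02 s.
3. it is swung back through upright (angle between funnel's own z axis and vertical below 0.025 rad and z of funnel in the frame of manifold below 0.118 m).
4. it is tilted over again by more than 2 degrees, its bung still in the port (all of step 2), for 0.02 s.
At the end, for the whole second after the job is handed in: Funnel held, still, upright within 10 degrees, bung 5 to 50 mm above the mouth of its own port and within 20 mm of its axis, clear of the manifold; vent up; manifold level, within 25 mm of its start; plugs home within 4 mm; flask and pot within 20 mm of their start (z of funnel in the frame of manifold between 0.125 and 0.17 m and (horizontal distance between funnel and port0 below 0.02 m or horizontal distance between funnel and port1 below 0.02 m or horizontal distance between funnel and port2 below 0.02 m) and distance of funnel from where it was at the start of the episode below 0.085 m and angle between funnel's own z axis and vertical below 0.17 rad and linear speed of funnel below 0.02 m/s and contact force between the fingers and funnel above 2 N and contact force between each of funnel, the arm and manifold below 0.05 N and value of joint vent below 0.002 m and angle between manifold's own z axis and vertical below 0.02 rad and height (world z) of manifold below 0.003 m and distance of manifold from where it was at the start of the episode below 0.025 m and z of each of plug1, plug2 in the frame of manifold below 0.102 m and distance of each of flask, pot from where it was at the start of the episode below 0.02 m); the arm keeps its last pose, push and grip.
It fails at once if the manifold is lifted or tipped: one end or the whole of it by about 8 mm (height (world z) of manifold above 0.008 m or angle between manifold's own z axis and vertical above 0.05 rad).
It fails at once if the manifold is dragged more than 40 mm (distance of manifold from where it was at the start of the episode above 0.04 m).
It fails at once if a blanking plug is pulled up by more than 6 mm (z of any of plug1, plug2 in the frame of manifold above 0.104 m).
It fails at once if the flask or the pot is tipped or pushed more than 30 mm (angle between any of flask, pot's own z axis and vertical above 0.3 rad or distance of any of flask, pot from where it was at the start of the episode above 0.03 m).
It also fails if it takes over 69 s, if anything falls off the work surface, if the arm or the gripper's body presses on something with over 40 N, if the wrist force passes 120 N, or if a joint passes its speed limit or range.

ROBOT

A 6-joint arm with a two-finger parallel gripper is mounted at the origin on the work surface. World frame = base frame: x ahead of the robot, y to its left, z up, the work surface at z = 0. Lengths are in m, angles in rad, forces in N, time in s.
With the tool pointing down it reaches from about 0.375 to 0.9 m from the base axis. Payload 3.1 kg.
Tool frame: the origin (TCP) lies midway between the tips of the shut fingers; the grasp point (between the pads) lies 19 mm behind it; z points along the fingers, x is the direction in which the jaws open and shut, and the axes are right-handed (so a half turn about z gives the same grasp; the last joint's range is limited). The gripper opens to 85 mm and grips with 20 to 120 N. Pads are 22 mm wide; open, the fingers measure 114 mm over their backs; the gripper's body (76 mm by 85 mm) begins 54 mm behind the grasp point. The pads swing forward as they close: fully open they stand 13 mm farther back than shut.
Start: joints at [0.936, 0.527, 1.433, -0, 1.181, -0.178], TCP at [0.275, 0.561, 0.231] pointing down, gripper open.
Joint ranges: [-3.08, 3.08], [-0.75, 2.2], [0.22, 2.44], [-1.43, 4.57], [0, 2.65], [-2.85, 2.85]. Speed limits (rad/s): [2.79, 2.79, 3.14, 3.14, 3.14, 3.14].

INTERFACE

Orientations are given as a rotation vector (axis times angle).
In Python, from station import r gives the robot as it stands.
- The arm moves only by the shell command python3 -m handwheel 'ROWS' [FORCE]. ROWS is JSON, a list of rows, each an object with "hand": the opening, from 0 (shut) to 1 (fully open); "offset": the shift along the tool's x, y, z in m, a list of three; "spin": the turn about the tool's z in rad. In form: [{"hand": hand, "offset": [dx, dy, dz], "spin": spin}, ...]. A call has 1 to 12 rows; each row is the pose to reach, as a shift and turn from the pose commanded when the call began, along the tool's axes at that moment; what a row does not reach only later rows make up. A row lasts 1/10 s, in which the tool goes at most 50 mm and 8.59 degrees, less where a joint would pass 70% of its speed; a pose out of reach is approached as far as the arm can. A call with a gripper value outside its range is refused whole. The fingers move at their own pace and stop on an object; FORCE is the grip in N (left out, the last holds). Time passes only in rows, so rows that repeat a pose let the fingers close. It gives the time, the measured TCP pose, the force and the opening at its end, in the units of the state.
- r.observe(): the state, without advancing time (a new reading comes with each control period).
- r.get_image(name): name is "side" or "top" or "wrist"; returns the picture (480x640x3 uint8, red, green, blue); there is no depth.
- r.camera_info(name): a dict with "fx", "fy", "cx", "cy" (pixels), "R" (3x3) and "t" (3): a world point X has camera coordinates R X + t. Camera axes: x right, y down, z forward; pixel columns grow to the right and rows downward; lengths in m; the calibration is good to about 2 mm. A picture is of the moment at which its call begins: read the wrist's pose just before it. camera_info takes no time and is no camera call; for the wrist camera it gives the pose at the moment of the call.
- r.job_done(): hands the job in, once; it reports no verdict.
Trained networks look in the newest picture that a camera, given by its name, has taken for a name from the list of things; names that differ only in an ending like _2 or _b are one class to them, and where a whole thing is asked for, a point or a joint stands for the part that bears it (a point fixed in the world has none). Each returns a list of dicts, best first, with "conf" (0 to 1); they miss things now and then, are a little off and sometimes report something else, mostly with a low value. They report only what shows in the picture. A call takes as long as a camera call.
- r.spot_in(camera, label): "box" ([left, top, width, height] in pixels, round what is visible of it).
- r.masks_of(camera, label): "region" (480x640 bool, what is visible of it) and "box" ([left, top, width, height] in pixels, round what is visible of it).
The state is a dict: "time_s": time; "joints": joint angles; "qd": joint speeds; "joint_torque": joint torques, N m; "position": TCP position; "ee_rot": TCP orientation; "wrist_force": force on the tool from outside, world axes, zero at the start; "torque": the same for the moment, N m; "finger_gap": finger opening in m.
Only numpy, scipy, OpenCV 4.12 (cv2) and the standard library are available. Lean on these libraries where they do the work, as an engineer would, in place of code of your own. Each camera call takes 0.05 s, during which the arm holds its last target. There are 200 camera calls.

## Working session

There is one attempt and no reset: what is moved stays moved. The work goes in short steps, Python scripts to look and compute and a shell command to move; the robot and the scene stay as the last step left them, time stands still between calls to the robot, and variables do not carry over. Pictures are saved under pics/ and viewed, about 8 in all and at most 12, crops included, and the job is handed in when it is done.

```bash
mkdir -p pics; cat > h.py <<'E'
import numpy as np,cv2
from station import r
from scipy.spatial.transform import Rotation as R
def snap(c,f):
    im=r.get_image(c); cv2.imwrite('pics/'+f,im[:,:,::-1]); return im
def ray(i,u,v):
    Rm=np.array(i['R']);t=np.array(i['t'])
    d=Rm.T@np.array([(u-i['cx'])/i['fx'],(v-i['cy'])/i['fy'],1]); return -Rm.T@t,d/np.linalg.norm(d)
def atz(i,u,v,z):
    o,d=ray(i,u,v); return o+d*(z-o[2])/d[2]
def tri(rs):
    A=sum(np.eye(3)-np.outer(d,d) for o,d in rs); b=sum((np.eye(3)-np.outer(d,d))@o for o,d in rs); return np.linalg.solve(A,b)
def proj(i,X):
    c=np.array(i['R'])@X+np.array(i['t']); return c[0]/c[2]*i['fx']+i['cx'],c[1]/c[2]*i['fy']+i['cy']
E
python3 - <<'E'
from h import *
s=r.observe();print(s['time_s'],s['position'],s['ee_rot'],s['finger_gap'])
for c in ['top','side']:
    snap(c,c+'0.png')
    for l in ['manifold','funnel','vent_top','plug1','flask','pot','cup']:
        print(c,l,[(np.round(d['box']).tolist(),round(d['conf'],2)) for d in r.spot_in(c,l)[:3]])
    i=r.camera_info(c);print(-np.array(i['R']).T@i['t'],i['fx'])
import cv2
cv2.imwrite('pics/both.png',np.vstack([cv2.resize(cv2.imread(f'pics/{c}0.png'),(640,480))[:,:] for c in ['top','side']])[:, :])
E
```

```text
0.0 [0.27465335 0.560638   0.23033154] [ 2.6652285   1.66168529 -0.00314273] 0.08541140230336132
top manifold [([207.0, 213.0, 274.0, 152.0], 0.58)]
top funnel [([409.0, 285.0, 59.0, 46.0], 0.96)]
top vent_top [([212.0, 251.0, 20.0, 18.0], 0.72)]
top plug1 [([265.0, 253.0, 38.0, 39.0], 0.93), ([339.0, 272.0, 36.0, 37.0], 0.89)]
top flask [([396.0, 185.0, 49.0, 50.0], 0.58)]
top pot [([309.0, 175.0, 29.0, 38.0], 0.7)]
top cup [([411.0, 284.0, 56.0, 52.0], 0.7)]
[0.51430711 0.02578174 0.78530613] 437.46315235528607
side manifold [([270.0, 204.0, 194.0, 190.0], 0.85)]
side funnel [([404.0, 143.0, 42.0, 70.0], 0.57)]
side vent_top [([310.0, 285.0, 20.0, 29.0], 0.92), ([268.0, 203.0, 195.0, 192.0], 0.48), ([264.0, 244.0, 35.0, 46.0], 0.29)]
side plug1 [([332.0, 264.0, 37.0, 29.0], 0.67), ([374.0, 221.0, 31.0, 29.0], 0.66)]
side flask [([311.0, 177.0, 42.0, 63.0], 0.77)]
side pot [([262.0, 241.0, 36.0, 44.0], 0.69)]
side cup [([403.0, 143.0, 40.0, 72.0], 0.64), ([271.0, 202.0, 192.0, 194.0], 0.16)]
[0.43885112 0.52657428 0.58544884] 451.89056661951895
```

View pics/top0.png

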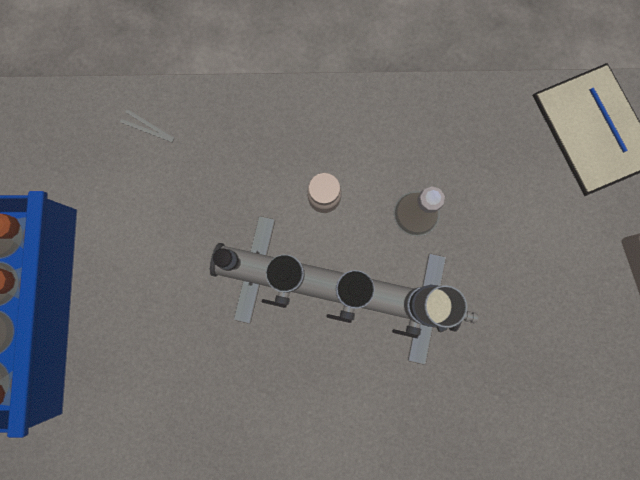

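View pics/side0.png

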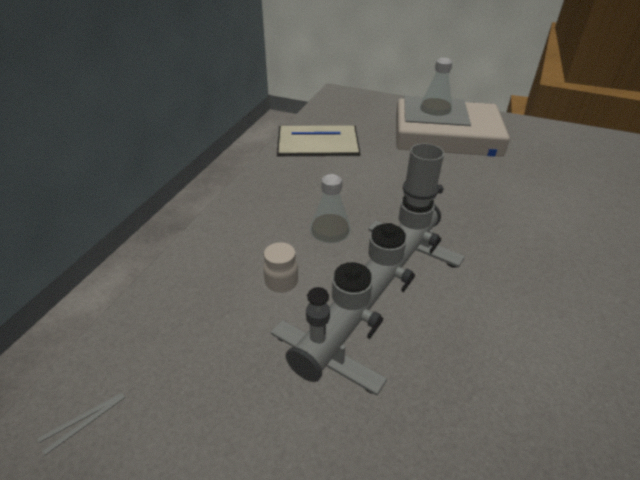

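The top view shows the vent head at about (226,258), plugs at (285,273) and (356,289), and the funnel in port0, the one farthest from the vent, with its rim at about (440,307). The pot is at (324,188) and the flask at (418,213), both on the far side (+x). The side view agrees: vent (318,296), funnel rim (426,153).

```bash
python3 - <<'E'
from h import *
s0=r.camera_info('top');s1=r.camera_info('side')
T=cv2.imread('pics/top0.png');S=cv2.imread('pics/side0.png')
pts={'vent':((226,258),(318,296)),'plugA':((285,273),(352,276)),'plugB':((356,289),(388,236)),'rim':((440,307),(426,153))}
for k,(a,b) in pts.items():
    p=tri([ray(s0,*a),ray(s1,*b)]);e=[np.subtract(proj(i,p),q).round(1) for i,q in((s0,a),(s1,b))]
    print(k,p.round(4),e)
for l,z in(('vent',.168),('plugA',.142),('plugB',.142),('rim',.223)):
    print(l,atz(s0,*pts[l][0],z).round(4),atz(s1,*pts[l][1],z).round(4))
crop=lambda im,x,y,w,h,k:cv2.resize(im[y:y+h,x:x+w],(w*k,h*k),interpolation=cv2.INTER_CUBIC)
a=crop(T,400,270,80,75,4);b=crop(S,390,135,80,75,4);c=crop(T,205,240,80,75,4);d=crop(S,290,275,80,75,4)
cv2.imwrite('pics/crop.png',np.vstack([np.hstack([a,b]),np.hstack([c,d])]))
s=r.observe();print(R.from_rotvec(s['ee_rot']).as_matrix().round(3), r.camera_info('wrist'))
E
```

```text
vent [0.5764 0.1686 0.1579] [array([-0.2, -0.9]), array([1. , 0.2])]
plugA [0.5568 0.0856 0.1229] [array([-0.1, -0.8]), array([0.8, 0.2])]
plugB [ 0.5326 -0.0219  0.1209] [array([-0.1, -0.5]), array([0.5, 0.1])]
rim [ 0.5081 -0.1199  0.2231] [array([-0.2, -1. ]), array([0.8, 0.1])]
vent [0.5741 0.1659 0.168 ] [0.5744 0.1771 0.168 ]
plugA [0.5545 0.0837 0.142 ] [0.5531 0.104  0.142 ]
plugB [ 0.5313 -0.0205  0.142 ] [0.5291 0.0031 0.142 ]
rim [ 0.5069 -0.1201  0.223 ] [ 0.5093 -0.1198  0.223 ]
[[ 0.44   0.898  0.   ]
 [ 0.898 -0.44   0.   ]
 [ 0.    -0.    -1.   ]] {'fx': 394.918679612912, 'fy': 394.918679612912, 'cx': 313.84323254020467, 'cy': 238.9947862353602, 'R': array([[ 0.44058867,  0.89770837,  0.00114496],
       [ 0.86330177, -0.4240512 ,  0.27366153],
       [ 0.24615376, -0.11958372, -0.96182538]]), 't': array([-0.62638839, -0.03380947,  0.3783288 ])}
```

View pics/crop.png

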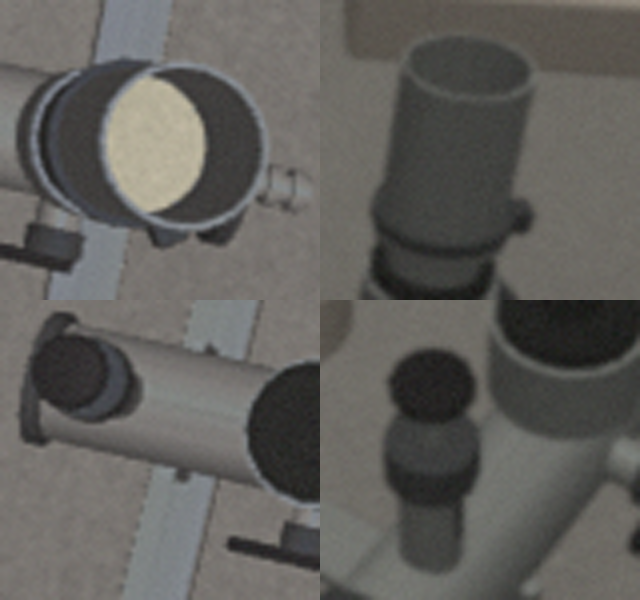

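Corrected pixels from the crops: in the top view the rim centre is (446,306.3) and the vent head (222.8,258.8). In the side view the rim is (427.3,152.2) and the vent (318,293.5).

```bash
python3 - <<'E'
from h import *
s0=r.camera_info('top');s1=r.camera_info('side')
pts={'vent':((222.8,258.8),(318,293.5)),'rim':((446,306.3),(427.3,152.2))}
P={}
for k,(a,b) in pts.items():
    p=P[k]=tri([ray(s0,*a),ray(s1,*b)]);e=[np.subtract(proj(i,p),q).round(1) for i,q in((s0,a),(s1,b))]
    print(k,p.round(4),e)
d=(P['vent']-P['rim'])[:2];print('sep (308 exp)',np.linalg.norm(d),'dir',np.degrees(np.arctan2(d[1],d[0])))
u=d/np.linalg.norm(d)
s=r.observe();M=R.from_rotvec(s['ee_rot']).as_matrix();p=s['position'];print(p)
print('to vent',M.T@(P['vent']-p),'to rim',M.T@(P['rim']-p))
print('manifold y in tool',M.T@np.r_[u,0], 'x', M.T@np.r_[u[1],-u[0],0])
E
```

```text
vent [0.5748 0.1714 0.166 ] [array([-0.3, -1.2]), array([1.4, 0.3])]
rim [ 0.5081 -0.1284  0.2201] [array([-0. , -0.3]), array([0.2, 0. ])]
sep (308 exp) 0.3071721889947432 dir 77.45557506986161
[0.27509618 0.56119341 0.2313097 ]
to vent [-0.21802451  0.44072579  0.06533443] to rim [-0.51661648  0.51281523  0.01122177]
manifold y in tool [ 9.72070508e-01 -2.34689001e-01  2.12024512e-05] x [ 2.34689001e-01  9.72070508e-01 -4.37893629e-06]
```

```bash
python3 -m handwheel '[{"hand":0,"offset":[-0.01,0.02,0],"spin":-0.02},{"hand":0,"offset":[-0.03,0.06,0],"spin":-0.06},{"hand":0,"offset":[-0.05,0.10,0],"spin":-0.1},{"hand":0,"offset":[-0.07,0.14,0],"spin":-0.14},{"hand":0,"offset":[-0.09,0.18,0],"spin":-0.18},{"hand":0,"offset":[-0.11,0.22,0],"spin":-0.22},{"hand":0,"offset":[-0.13,0.26,0],"spin":-0.237},{"hand":0,"offset":[-0.15,0.30,0],"spin":-0.237},{"hand":0,"offset":[-0.17,0.34,0],"spin":-0.237},{"hand":0,"offset":[-0.19,0.38,0.0],"spin":-0.237},{"hand":0,"offset":[-0.21,0.42,0.01],"spin":-0.237},{"hand":0,"offset":[-0.218,0.441,0.03],"spin":-0.237}]' 40
python3 -m handwheel '[{"hand":0,"offset":[0,0,0],"spin":0},{"hand":0,"offset":[0,0,0],"spin":0}]'
python3 - <<'E'
from h import *
s=r.observe();M=R.from_rotvec(s['ee_rot']).as_matrix();p=np.array(s['position'])
print(p,s['wrist_force'],s['finger_gap'],s['time_s'])
print(M.T@(np.array([.5748,.1714,.166])-p),M[:,0])
i=r.camera_info('wrist');snap('wrist','w1.png');print(proj(i,np.array([.5748,.1714,.167])),proj(i,p),proj(i,np.array([.5081,-.1284,.2215])))
print([(d['box'],d['conf']) for d in r.spot_in('wrist','vent_top')])
E
```

```text
time_s: 2.0
position: [0.5791, 0.1682, 0.2029]
ee_rot: [2.45, 1.959, 0.008]
wrist_force: [-0.1, 1.0, 0.6]
finger_gap: -0.0001
time_s: 2.2
position: [0.5746, 0.1711, 0.2008]
ee_rot: [-2.451, -1.963, 0.002]
wrist_force: [0.3, 0.1, 0.7]
finger_gap: -0.0002
[0.5746278  0.17112744 0.20082967] [0.30134441 0.0687397  0.68269978] -0.0002082232896393371 2.2
[0.00030522 0.00017845 0.03482937] [ 2.18323127e-01  9.75876534e-01 -4.68863781e-05]
(np.float64(311.49138547203324), np.float64(279.977902449342)) (np.float64(310.3174053271375), np.float64(311.4949453406826)) (np.float64(-578.898321305565), np.float64(340.35948050099194))
[([288.7, 250.9, 57.6, 48.1], 0.75)]
```

View pics/w1.png

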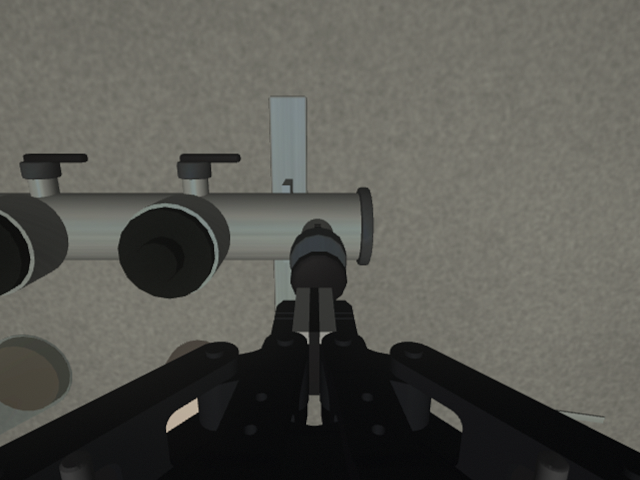

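The wrist view shows the head at about (318,276) straight under the fingertips, about 3 mm towards tool +x, with the tube parallel to the jaw axis. I'm pressing now.

```bash
python3 -m handwheel '[{"hand":0,"offset":[0.003,0,0.02],"spin":0},{"hand":0,"offset":[0.003,0,0.03],"spin":0},{"hand":0,"offset":[0.003,0,0.035],"spin":0},{"hand":0,"offset":[0.003,0,0.038],"spin":0},{"hand":0,"offset":[0.003,0,0.040],"spin":0},{"hand":0,"offset":[0.003,0,0.041],"spin":0},{"hand":0,"offset":[0.003,0,0.041],"spin":0}]'
python3 - <<'E'
from station import r
s=r.observe();print(s['position'],s['wrist_force'])
E
```

```text
time_s: 3.0
position: [0.5745, 0.1754, 0.1618]
ee_rot: [-2.449, -1.965, 0.001]
wrist_force: [-3.9, 1.6, 7.6]
finger_gap: -0.0002
[0.57453763 0.17540221 0.16184145] [-3.89087186  1.63577527  7.63690928]
```

```bash
python3 -m handwheel '[{"hand":0,"offset":[0,0,0.002],"spin":0},{"hand":0,"offset":[0,0,0.004],"spin":0},{"hand":0,"offset":[0,0,0.005],"spin":0},{"hand":0,"offset":[0,0,0.005],"spin":0}]'
python3 -m handwheel '[{"hand":0,"offset":[0,0,0.001],"spin":0},{"hand":0,"offset":[0,0,0.001],"spin":0}]'
python3 -m handwheel '[{"hand":0,"offset":[0,0,0.001],"spin":0},{"hand":0,"offset":[0,0,0.001],"spin":0}]'

```

```text
time_s: 3.4
position: [0.5746, 0.1755, 0.1576]
ee_rot: [-2.449, -1.965, 0.0]
wrist_force: [-6.2, 2.4, 11.5]
finger_gap: -0.0001
time_s: 3.6
position: [0.5746, 0.1755, 0.1573]
ee_rot: [-2.449, -1.965, -0.0]
wrist_force: [-6.7, 2.0, 14.3]
finger_gap: -0.0
time_s: 3.8
position: [0.5747, 0.1755, 0.1572]
ee_rot: [-2.449, -1.966, -0.001]
wrist_force: [-7.1, 1.3, 18.7]
finger_gap: -0.0001
```

The tip stopped at z 0.157 while the force rose from 11.5 to 18.7 N, so the plunger is on its stop. Next I release it, rise, and go over the funnel.

```bash
python3 -m handwheel '[{"hand":0,"offset":[0,0,-0.01],"spin":0},{"hand":0,"offset":[0,0,-0.05],"spin":0},{"hand":0.3,"offset":[0,0,-0.09],"spin":0},{"hand":1,"offset":[-0.03,0,-0.125],"spin":0},{"hand":1,"offset":[-0.07,0,-0.13],"spin":0},{"hand":1,"offset":[-0.11,0,-0.13],"spin":0},{"hand":1,"offset":[-0.15,0,-0.13],"spin":0},{"hand":1,"offset":[-0.19,0,-0.13],"spin":0},{"hand":1,"offset":[-0.22,0,-0.13],"spin":0},{"hand":1,"offset":[-0.24,0,-0.13],"spin":0},{"hand":1,"offset":[-0.25,0,-0.13],"spin":0},{"hand":1,"offset":[-0.25,0,-0.13],"spin":0}]' 40
python3 - <<'E'
from h import *
s=r.observe();M=R.from_rotvec(s['ee_rot']).as_matrix();p=np.array(s['position'])
print(p,s['wrist_force'],s['time_s'],M[:,0])
P=np.array([.5081,-.1284,.2215])
i=r.camera_info('wrist');snap('wrist','w2.png');print(proj(i,P),M.T@(P-p))
print([(d['box'],d['conf']) for d in r.spot_in('wrist','funnel')])
snap('top','t2.png')
E
```

```text
time_s: 5.0
position: [0.5215, -0.0706, 0.2837]
ee_rot: [2.452, 1.963, 0.001]
wrist_force: [1.0, -0.3, 0.4]
finger_gap: 0.0855
[ 0.52153298 -0.07063113  0.28370334] [ 1.03423921 -0.26039534  0.35854548] 5.0 [ 2.18726666e-01  9.75786157e-01 -1.44865772e-04]
(np.float64(202.70111040317582), np.float64(259.4719087321875)) [-0.05929921 -0.00052901  0.06221148]
[([155.5, 179.4, 118.3, 125.7], 0.6)]
```

View pics/w2.png

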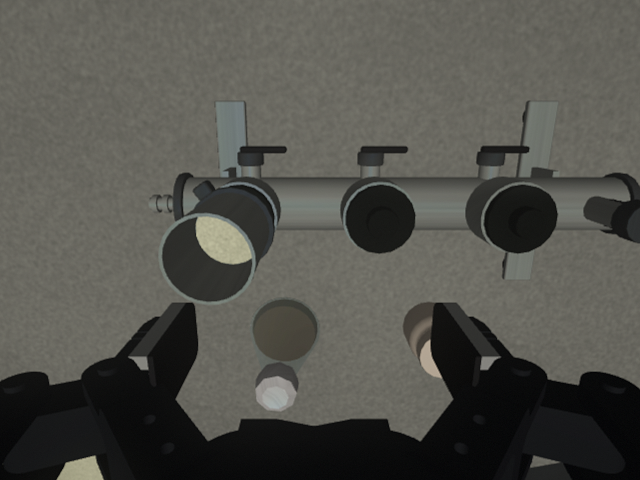

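The rim centre shows at about (209,258) against a predicted (203,259), so about 3 mm of x disagreement, and I'll take the middle. The jaws straddle the tube direction and have clear space. I descend around the cup and close gently.

```bash
python3 -m handwheel '[{"hand":1,"offset":[-0.03,0,0],"spin":0},{"hand":1,"offset":[-0.0575,0,0],"spin":0},{"hand":1,"offset":[-0.0575,0,0.02],"spin":0},{"hand":1,"offset":[-0.0575,0,0.045],"spin":0},{"hand":1,"offset":[-0.0575,0,0.07],"spin":0},{"hand":1,"offset":[-0.0575,0,0.09],"spin":0},{"hand":0.8,"offset":[-0.0575,0,0.1055],"spin":0},{"hand":0.7,"offset":[-0.0575,0,0.1055],"spin":0},{"hand":0.7,"offset":[-0.0575,0,0.1055],"spin":0}]' 25
python3 -m handwheel '[{"hand":0.6,"offset":[0,0,0],"spin":0},{"hand":0.4,"offset":[0,0,0],"spin":0},{"hand":0.2,"offset":[0,0,0],"spin":0},{"hand":0,"offset":[0,0,0],"spin":0},{"hand":0,"offset":[0,0,0],"spin":0}]' 25
python3 - <<'E'
from h import *
s=r.observe();print(s['wrist_force'],s['torque'])
snap('side','s3.png')
im=cv2.imread('pics/s3.png')[100:350,240:490];cv2.imwrite('pics/s3c.png',cv2.resize(im,None,fx=2.4,fy=2.4))
E
```

```text
time_s: 6.05
position: [0.5095, -0.1251, 0.1779]
ee_rot: [-2.449, -1.967, -0.0]
wrist_force: [0.5, -0.3, -0.1]
finger_gap: 0.0596
time_s: 6.55
position: [0.5098, -0.1267, 0.179]
ee_rot: [2.448, 1.964, 0.001]
wrist_force: [-1.0, -2.3, 5.5]
finger_gap: 0.0523
[-1.01427379 -2.31920684  5.49950667] [-0.72783831  0.24692709  0.07433125]
```

View pics/s3c.png

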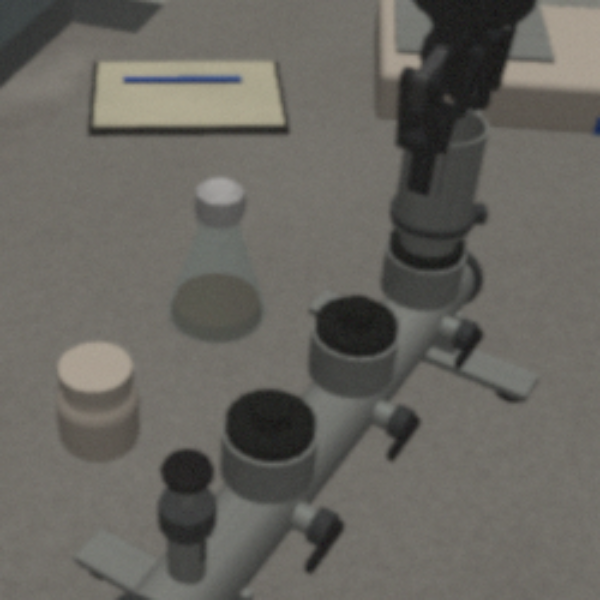

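Gripped, gap 52.3 mm. In the picture the funnel is upright and home, the plugs are home, and the vent is back up. First swing along tool y, with a light pull.

```bash
python3 -m handwheel '[{"hand":0,"offset":[0,0.002,-0.001],"spin":0},{"hand":0,"offset":[0,0.004,-0.001],"spin":0},{"hand":0,"offset":[0,0.006,-0.002],"spin":0},{"hand":0,"offset":[0,0.008,-0.002],"spin":0},{"hand":0,"offset":[0,0.008,-0.002],"spin":0}]' 
python3 - <<'E'
from h import *
s=r.observe();M=R.from_rotvec(s['ee_rot']).as_matrix();print((M.T@s['wrist_force']).round(2),(M.T@s['torque']).round(2),(M.T@(s['position']-np.array([.5098,-.1267,.179]))).round(4))
E
```

```text
time_s: 7.1
position: [0.5133, -0.1273, 0.1792]
ee_rot: [-2.445, -1.962, 0.009]
wrist_force: [-7.5, -3.4, 3.8]
finger_gap: 0.0521
[-4.98 -6.65 -3.74] [ 1.25 -1.12  0.04] [ 0.0002  0.0036 -0.0002]
```

```bash
python3 -m handwheel '[{"hand":0,"offset":[0,0.002,-0.001],"spin":0},{"hand":0,"offset":[0,0.004,-0.002],"spin":0},{"hand":0,"offset":[0,0.005,-0.002],"spin":0},{"hand":0,"offset":[0,0.005,-0.002],"spin":0}]' 
cat > st.py <<'E'
from h import *
s=r.observe();M=R.from_rotvec(s['ee_rot']).as_matrix();print('F',(M.T@s['wrist_force']).round(2),'T',(M.T@s['torque']).round(2),'d',(M.T@(s['position']-np.array([.5098,-.1267,.179]))).round(4),'tilt',np.degrees(M[:2,2]@M[:2,:2]).round(2))
E
python3 st.py
```

```text
time_s: 7.5
position: [0.5145, -0.1274, 0.1794]
ee_rot: [-2.439, -1.958, 0.017]
wrist_force: [-11.4, -4.2, 0.3]
finger_gap: 0.0522
F [ -6.6  -10.2   -0.15] T [ 1.92 -1.41  0.04] d [ 0.0003  0.0047 -0.0005] tilt [-0.   -1.02]
```

```bash
python3 -m handwheel '[{"hand":0,"offset":[-0.001,0.001,-0.002],"spin":0},{"hand":0,"offset":[-0.002,0.002,-0.003],"spin":0},{"hand":0,"offset":[-0.003,0.002,-0.004],"spin":0},{"hand":0,"offset":[-0.004,0.002,-0.004],"spin":0}]' 
python3 st.py; python3 - <<'E'
from h import *
snap('side','s4.png')
im=cv2.imread('pics/s4.png')[130:330,340:490];a=cv2.imread('pics/s3.png')[130:330,340:490];cv2.imwrite('pics/s4c.png',cv2.resize(np.hstack([a,im]),None,fx=2.6,fy=2.6))
E
```

```text
time_s: 7.9
position: [0.5178, -0.1297, 0.1812]
ee_rot: [-2.44, -1.956, 0.007]
wrist_force: [-2.0, 2.8, -23.4]
finger_gap: 0.052
F [ 2.15 -2.19 23.47] T [ 0.58  0.57 -0.29] d [-0.0012  0.0085 -0.0023] tilt [ 0.31 -0.81]
```

View pics/s4c.png

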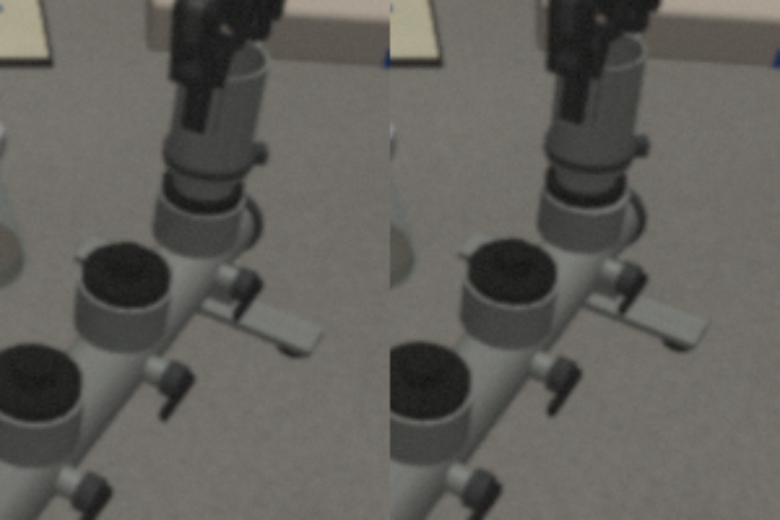

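Between the frames the funnel has leaned a little, and the pull has risen to 23 N, which is too much. I'm easing off and checking for manifold movement numerically.

```bash
python3 -m handwheel '[{"hand":0,"offset":[0,0,0.002],"spin":0},{"hand":0,"offset":[0,0,0.003],"spin":0}]' 
python3 st.py; cat > mv.py <<'E'
from h import *
import sys
def cmp(c,a,b):
    A=cv2.imread(a,0);B=cv2.imread(b,0)
    boxes={'side':{'vent':(300,280,36,45),'plugA':(328,258,48,45),'plugB':(366,222,42,40),'port0':(396,200,40,26),'footN':(340,360,50,35),'flask':(308,172,48,72)},
      'top':{'vent':(207,242,34,34),'plugA':(262,250,46,46),'plugB':(334,268,44,44),'foot':(232,280,34,44),'footF':(404,325,34,40),'flask':(392,182,56,56),'pot':(304,168,40,46)}}[c]
    for k,(x,y,w,h) in boxes.items():
        t=A[y:y+h,x:x+w];S=B[y-12:y+h+12,x-12:x+w+12]
        m=cv2.matchTemplate(cv2.resize(S,None,fx=4,fy=4,interpolation=2),cv2.resize(t,None,fx=4,fy=4,interpolation=2),5)
        _,v,_,l=cv2.minMaxLoc(m);print(c,k,round(v,2),np.array(l)/4-12)
n=sys.argv[1]
for c in ['side','top']:
    snap(c,c+n+'.png');cmp(c,f'pics/{c}0.png',f'pics/{c}{n}.png')
E
python3 mv.py 5
```

```text
time_s: 8.15
position: [0.5216, -0.1318, 0.1813]
ee_rot: [-2.447, -1.963, 0.001]
wrist_force: [-2.6, 2.5, -23.7]
finger_gap: 0.0526
F [ 1.84 -2.97 23.72] T [ 0.54  0.4  -0.32] d [-0.0024  0.0127 -0.0024] tilt [ 0.11 -0.22]
side vent 0.98 [ 1.  -0.5]
side plugA 0.98 [-0.5 -1.5]
side plugB 0.99 [-2.75 -2.25]
side port0 0.96 [-4.75 -3.5 ]
side footN 0.95 [ 1.5 -2.5]
side flask 0.99 [0. 0.]
top vent 0.99 [1.25 0.75]
top plugA 0.99 [ 1.5  -1.25]
top plugB 0.99 [ 2.25 -3.75]
top foot 0.92 [2.5 0. ]
top footF 0.79 [ 3.5 -5.5]
top flask 1.0 [0. 0.]
top pot 1.0 [0. 0.]
```

The far end of the manifold slid about 9 mm in +x: too much pull takes the weight off the feet. I'm dropping the pull first.

```bash
python3 -m handwheel '[{"hand":0,"offset":[0,0,0.001],"spin":0},{"hand":0,"offset":[0,0,0.002],"spin":0},{"hand":0,"offset":[0,0,0.002],"spin":0}]' 
python3 st.py;python3 -m handwheel '[{"hand":0,"offset":[0,0,0.001],"spin":0},{"hand":0,"offset":[0,0,0.002],"spin":0},{"hand":0,"offset":[0,0,0.002],"spin":0}]' 
python3 st.py
```

```text
time_s: 8.55
position: [0.5227, -0.1328, 0.1807]
ee_rot: [-2.45, -1.965, -0.0]
wrist_force: [-2.7, 3.7, -23.1]
finger_gap: 0.0522
F [ 3.04 -3.44 23.09] T [ 0.69  0.72 -0.44] d [-0.0032  0.0139 -0.0017] tilt [ 0.03 -0.02]
time_s: 8.85
position: [0.5233, -0.1332, 0.1803]
ee_rot: [2.45, 1.964, 0.001]
wrist_force: [-3.9, 3.8, -15.7]
finger_gap: 0.0524
F [ 2.84 -4.7  15.7 ] T [ 1.02  0.7  -0.32] d [-0.0034  0.0146 -0.0012] tilt [-0.01  0.1 ]
```

```bash
python3 -m handwheel '[{"hand":0,"offset":[0,-0.002,0.001],"spin":0},{"hand":0,"offset":[0,-0.004,0.001],"spin":0},{"hand":0,"offset":[0,-0.006,0.001],"spin":0},{"hand":0,"offset":[0,-0.006,0.001],"spin":0}]' 
python3 st.py;python3 mv.py 6; python3 - <<'E'
from h import *
im=cv2.imread('pics/side6.png')[130:250,370:480];a=cv2.imread('pics/side0.png')[130:250,370:480];c=cv2.imread('pics/top6.png')[240:360,380:490]
cv2.imwrite('pics/c6.png',cv2.resize(np.hstack([a,im,c]),None,fx=2.4,fy=2.4))
E
```

```text
time_s: 9.25
position: [0.5211, -0.1331, 0.1803]
ee_rot: [2.445, 1.957, 0.01]
wrist_force: [3.5, 4.0, -9.5]
finger_gap: 0.0523
F [4.63 2.4  9.54] T [-0.43  1.19 -0.06] d [-0.0038  0.0125 -0.0012] tilt [-0.04  0.66]
side vent 0.97 [ 1.5 -1. ]
side plugA 0.97 [-0.25 -1.75]
side plugB 0.98 [-3.  -2.5]
side port0 0.97 [-5.  -3.5]
side footN 0.95 [ 1.75 -2.75]
side flask 0.99 [0. 0.]
top vent 0.98 [1.75 1.  ]
top plugA 0.99 [ 2.25 -1.25]
top plugB 0.99 [ 2.75 -3.75]
top foot 0.92 [2.75 0.25]
top footF 0.82 [ 3.75 -6.  ]
top flask 1.0 [0. 0.]
top pot 1.0 [0. 0.]
```

View pics/c6.png

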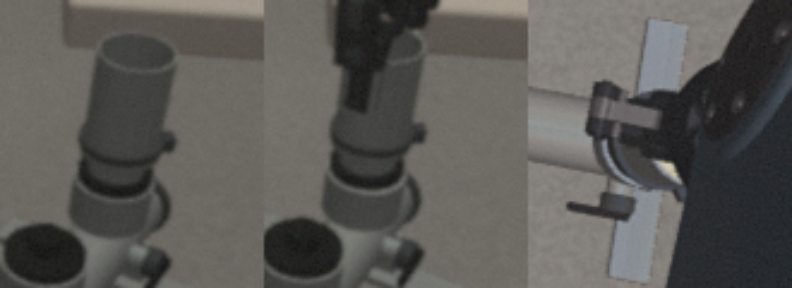

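Tilt estimate from cup minus port shift: about 0.058 rad at the first extreme, 0.035 now. I'm swinging through to the other side with a low pull.

```bash
python3 -m handwheel '[{"hand":0,"offset":[0.001,-0.002,0],"spin":0},{"hand":0,"offset":[0.001,-0.004,0],"spin":0},{"hand":0,"offset":[0.001,-0.006,0],"spin":0},{"hand":0,"offset":[0.001,-0.007,0],"spin":0}]' 
python3 st.py;python3 -m handwheel '[{"hand":0,"offset":[0,-0.001,0],"spin":0},{"hand":0,"offset":[0,-0.001,0],"spin":0}]'; python3 st.py; python3 mv.py 7|grep -E "plug|vent"
```

```text
time_s: 9.75
position: [0.517, -0.1324, 0.1809]
ee_rot: [2.44, 1.953, 0.013]
wrist_force: [6.9, 1.7, -8.8]
finger_gap: 0.0523
F [3.23 6.17 8.87] T [-1.26  0.82  0.09] d [-0.004   0.0083 -0.0017] tilt [-0.19  1.02]
time_s: 9.95
position: [0.5161, -0.1323, 0.1811]
ee_rot: [2.44, 1.953, 0.014]
wrist_force: [5.8, 1.4, -8.2]
finger_gap: 0.0521
F [2.69 5.16 8.3 ] T [-1.24  0.77  0.04] d [-0.0041  0.0074 -0.0019] tilt [-0.19  1.04]
side vent 0.97 [ 1.75 -1.  ]
side plugA 0.97 [-0.25 -1.75]
side plugB 0.98 [-2.75 -2.5 ]
top vent 0.98 [1.75 1.  ]
top plugA 0.99 [ 2.25 -1.  ]
top plugB 0.99 [ 2.75 -3.75]
```

The manifold stayed still, about 6 N moves the funnel, and it is rising by itself. I let it reach the target while raising z slightly.

```bash
python3 -m handwheel '[{"hand":0,"offset":[0,0,-0.0005],"spin":0},{"hand":0,"offset":[0,0,-0.001],"spin":0},{"hand":0,"offset":[0,0,-0.001],"spin":0},{"hand":0,"offset":[0,0,-0.001],"spin":0}]'; python3 st.py; python3 -m handwheel '[{"hand":0,"offset":[0,0,-0.0005],"spin":0},{"hand":0,"offset":[0,0,-0.001],"spin":0},{"hand":0,"offset":[0,0,-0.001],"spin":0},{"hand":0,"offset":[0,0,-0.001],"spin":0}]'; python3 st.py;  python3 mv.py 8|grep -E "plug|vent"
```

```text
time_s: 10.45
position: [0.5154, -0.1321, 0.1812]
ee_rot: [2.442, 1.954, 0.012]
wrist_force: [5.8, -0.2, -12.3]
finger_gap: 0.0524
F [ 1.14  5.54 12.37] T [-1.16  0.58  0.04] d [-0.0041  0.0067 -0.0021] tilt [-0.18  0.91]
time_s: 10.85
position: [0.5142, -0.1321, 0.1813]
ee_rot: [2.443, 1.955, 0.009]
wrist_force: [4.2, -0.7, -15.4]
finger_gap: 0.0525
F [ 0.3   4.05 15.46] T [-1.04  0.25  0.23] d [-0.0043  0.0056 -0.0023] tilt [-0.2   0.75]
side vent 0.98 [ 1.75 -1.25]
side plugA 0.98 [ 0.25 -1.75]
side plugB 0.99 [-2.   -2.25]
top vent 0.99 [1.75 1.  ]
top plugA 0.99 [ 2.25 -0.75]
top plugB 0.99 [ 2.75 -3.  ]
```

```bash
python3 -m handwheel '[{"hand":0,"offset":[0,-0.002,0.001],"spin":0},{"hand":0,"offset":[0,-0.004,0.0015],"spin":0},{"hand":0,"offset":[0,-0.006,0.0015],"spin":0},{"hand":0,"offset":[0,-0.006,0.0015],"spin":0},{"hand":0,"offset":[0,-0.006,0.0015],"spin":0}]'; python3 st.py;  python3 mv.py 9|grep -E "top (plug|vent)"
```

```text
time_s: 11.45
position: [0.5101, -0.1314, 0.1815]
ee_rot: [2.439, 1.953, 0.012]
wrist_force: [5.7, -0.3, -8.8]
finger_gap: 0.0526
F [1.02 5.47 8.86] T [-1.1   0.48  0.01] d [-0.0045  0.0014 -0.0025] tilt [-0.25  1.01]
top vent 0.99 [1.75 1.  ]
top plugA 0.99 [ 2.25 -0.75]
top plugB 0.99 [ 2.75 -3.  ]
```

Tilt is now about -0.07 rad on the other side with the manifold still. I'm swinging back to the plus side.

```bash
python3 -m handwheel '[{"hand":0,"offset":[0,0.005,0],"spin":0},{"hand":0,"offset":[0,0.009,-0.0005],"spin":0},{"hand":0,"offset":[0,0.012,-0.001],"spin":0},{"hand":0,"offset":[0,0.015,-0.0015],"spin":0},{"hand":0,"offset":[0,0.018,-0.002],"spin":0},{"hand":0,"offset":[0,0.020,-0.002],"spin":0}]'; python3 st.py;  python3 -m handwheel '[{"hand":0,"offset":[0,0.001,0],"spin":0},{"hand":0,"offset":[0,0.002,0],"spin":0},{"hand":0,"offset":[0,0.002,0],"spin":0}]'; python3 st.py;python3 mv.py 10|grep -E "top (plug|vent)"
```

```text
time_s: 12.15
position: [0.52, -0.1327, 0.1806]
ee_rot: [-2.446, -1.965, 0.01]
wrist_force: [-6.8, -1.2, 0.3]
finger_gap: 0.0522
F [-2.63 -6.42 -0.3 ] T [ 1.24 -0.65 -0.1 ] d [-0.0037  0.0112 -0.0017] tilt [-0.16 -0.4 ]
time_s: 12.45
position: [0.5218, -0.1331, 0.1803]
ee_rot: [-2.446, -1.965, 0.01]
wrist_force: [-6.8, -1.3, -1.0]
finger_gap: 0.0526
F [-2.73 -6.39  1.05] T [ 1.33 -0.64 -0.06] d [-0.0036  0.0131 -0.0014] tilt [-0.15 -0.41]
top vent 0.98 [2.   0.75]
top plugA 0.99 [ 2.25 -1.  ]
top plugB 0.99 [ 2.75 -3.25]
```

```bash
python3 -m handwheel '[{"hand":0,"offset":[0,0.001,-0.001],"spin":0},{"hand":0,"offset":[0,0.001,-0.002],"spin":0},{"hand":0,"offset":[0,0.001,-0.002],"spin":0}]'; python3 st.py; python3 -m handwheel '[{"hand":0,"offset":[0,-0.005,0],"spin":0},{"hand":0,"offset":[0,-0.009,0],"spin":0},{"hand":0,"offset":[0,-0.013,-0.0005],"spin":0},{"hand":0,"offset":[0,-0.017,-0.001],"spin":0},{"hand":0,"offset":[0,-0.020,-0.001],"spin":0},{"hand":0,"offset":[0,-0.022,-0.001],"spin":0},{"hand":0,"offset":[0,-0.022,-0.001],"spin":0}]'; python3 st.py;python3 mv.py 11|grep -E "top (plug|vent)"
```

```text
time_s: 12.85
position: [0.522, -0.133, 0.1805]
ee_rot: [-2.444, -1.964, 0.012]
wrist_force: [-6.3, -1.6, -11.7]
finger_gap: 0.0525
F [-2.94 -5.7  11.73] T [ 0.95 -0.71 -0.09] d [-0.0036  0.0132 -0.0016] tilt [-0.12 -0.55]
time_s: 13.55
position: [0.5046, -0.1287, 0.1828]
ee_rot: [2.45, 1.964, -0.0]
wrist_force: [1.5, -5.0, -21.4]
finger_gap: 0.0522
F [-4.51  2.55 21.45] T [-0.62 -0.95  0.18] d [-0.0031 -0.0046 -0.0038] tilt [-0.06  0.05]
top vent 0.99 [2.   0.75]
top plugA 0.99 [1.75 1.25]
top plugB 0.99 [1.75 1.75]
```

The pull again hit 21 N and slid the manifold back near its start, so vertical stiffness is about 5 N/mm. I'll use smaller z increments.

```bash
python3 -m handwheel '[{"hand":0,"offset":[0,0,0.001],"spin":0},{"hand":0,"offset":[0,-0.003,0.0015],"spin":0},{"hand":0,"offset":[0,-0.007,0.0015],"spin":0},{"hand":0,"offset":[0,-0.011,0.0015],"spin":0},{"hand":0,"offset":[0,-0.013,0.0015],"spin":0}]'; python3 st.py; python3 -m handwheel '[{"hand":0,"offset":[0,0,0],"spin":0},{"hand":0,"offset":[0,0,0],"spin":0}]'; python3 st.py;python3 mv.py 12|grep -E "top (plug|vent)"
```

```text
time_s: 14.15
position: [0.4941, -0.1267, 0.1828]
ee_rot: [2.446, 1.961, 0.004]
wrist_force: [4.2, -5.2, -17.5]
finger_gap: 0.0525
F [-4.13  5.15 17.56] T [-1.12 -1.09  0.29] d [-0.0034 -0.0153 -0.0039] tilt [-0.12  0.38]
time_s: 14.35
position: [0.4938, -0.1266, 0.1827]
ee_rot: [2.447, 1.961, 0.003]
wrist_force: [3.2, -5.2, -17.9]
finger_gap: 0.0521
F [-4.3   4.16 17.89] T [-0.83 -1.09  0.3 ] d [-0.0034 -0.0156 -0.0038] tilt [-0.12  0.31]
top vent 0.98 [2.5 1. ]
top plugA 0.99 [2.   2.75]
top plugB 0.99 [1.75 5.  ]
```

```bash
python3 -m handwheel '[{"hand":0,"offset":[0,0,0.001],"spin":0},{"hand":0,"offset":[0,0,0.002],"spin":0},{"hand":0,"offset":[0,0.003,0.002],"spin":0}]'; python3 st.py; python3 -m handwheel '[{"hand":0,"offset":[0,0.005,0],"spin":0},{"hand":0,"offset":[0,0.009,0],"spin":0},{"hand":0,"offset":[0,0.013,0],"spin":0}]'; python3 st.py; python3 -m handwheel '[{"hand":0,"offset":[0,0.002,0],"spin":0},{"hand":0,"offset":[0,0.004,0],"spin":0}]'; python3 st.py;python3 mv.py 13|grep -E "top (plug|vent)"
```

```text
time_s: 14.75
position: [0.4954, -0.127, 0.1822]
ee_rot: [2.448, 1.964, -0.001]
wrist_force: [-4.3, -4.9, 2.1]
finger_gap: 0.0524
F [-5.67 -3.11 -2.09] T [ 0.54 -1.22  0.28] d [-0.0035 -0.014  -0.0033] tilt [-0.15  0.14]
time_s: 15.05
position: [0.5041, -0.1286, 0.1814]
ee_rot: [-2.445, -1.966, 0.01]
wrist_force: [-7.6, -3.7, -0.5]
finger_gap: 0.0521
F [-5.24 -6.58  0.58] T [ 1.28 -1.45  0.01] d [-0.0031 -0.0052 -0.0024] tilt [-0.13 -0.42]
time_s: 15.25
position: [0.506, -0.129, 0.1811]
ee_rot: [-2.441, -1.964, 0.015]
wrist_force: [-14.2, -4.6, 6.9]
finger_gap: 0.0523
F [ -7.58 -12.92  -6.77] T [ 2.24 -1.71  0.08] d [-0.003  -0.0033 -0.002 ] tilt [-0.13 -0.7 ]
top vent 0.98 [2.5  0.75]
top plugA 0.99 [2.25 2.5 ]
top plugB 0.99 [1.75 4.5 ]
```

Ideal walking raises z by about 0.14 × lateral travel (pivot 12 mm off axis). I'll swing at that ratio, and shift x −1.5 mm to remove the side load.

```bash
python3 -m handwheel '[{"hand":0,"offset":[-0.001,0,-0.001],"spin":0},{"hand":0,"offset":[-0.0015,-0.005,-0.0013],"spin":0},{"hand":0,"offset":[-0.0015,-0.009,-0.0015],"spin":0}]'; python3 st.py; python3 -m handwheel '[{"hand":0,"offset":[0,-0.004,-0.0003],"spin":0},{"hand":0,"offset":[0,-0.008,-0.0006],"spin":0},{"hand":0,"offset":[0,-0.012,-0.001],"spin":0}]'; python3 st.py; python3 -m handwheel '[{"hand":0,"offset":[0,-0.002,-0.0002],"spin":0},{"hand":0,"offset":[0,-0.004,-0.0004],"spin":0}]'; python3 st.py;python3 mv.py 14|grep -E "top (plug|vent)"
```

```text
time_s: 15.65
position: [0.5026, -0.1287, 0.1816]
ee_rot: [2.45, 1.965, 0.003]
wrist_force: [3.7, -2.8, -15.3]
finger_gap: 0.0523
F [-1.97  4.2  15.35] T [-0.94 -0.28 -0.  ] d [-0.0035 -0.0066 -0.0026] tilt [0.03 0.12]
time_s: 15.95
position: [0.4939, -0.1273, 0.183]
ee_rot: [2.446, 1.96, 0.008]
wrist_force: [7.2, -3.1, -16.4]
finger_gap: 0.0525
F [-1.47  7.58 16.44] T [-1.44 -0.5   0.1 ] d [-0.0041 -0.0154 -0.0042] tilt [-0.03  0.49]
time_s: 16.15
position: [0.4897, -0.1268, 0.1833]
ee_rot: [2.446, 1.96, 0.006]
wrist_force: [6.2, -3.7, -14.4]
finger_gap: 0.0524
F [-2.24  6.72 14.41] T [-1.23 -0.64  0.07] d [-0.0045 -0.0195 -0.0045] tilt [-0.07  0.45]
top vent 0.97 [3.25 1.  ]
top plugA 0.98 [2.5 3.5]
top plugB 0.98 [2.  6.5]
```

```bash
python3 -m handwheel '[{"hand":0,"offset":[0,0.004,0.0003],"spin":0},{"hand":0,"offset":[0,0.009,0.0003],"spin":0},{"hand":0,"offset":[0,0.013,0.0003],"spin":0}]'; python3 st.py; python3 -m handwheel '[{"hand":0,"offset":[0,0.003,-0.0003],"spin":0},{"hand":0,"offset":[0,0.006,-0.0006],"spin":0},{"hand":0,"offset":[0,0.008,-0.001],"spin":0}]'; python3 st.py; python3 -m handwheel '[{"hand":0,"offset":[0,0.001,-0.0002],"spin":0},{"hand":0,"offset":[0,0.002,-0.0004],"spin":0}]'; python3 st.py;python3 mv.py 15|grep -E "top (plug|vent)"; python3 - <<'E'
from h import *
im=cv2.imread('pics/side15.png')[130:250,370:480];a=cv2.imread('pics/side0.png')[130:250,370:480]
cv2.imwrite('pics/c15.png',cv2.resize(np.hstack([a,im]),None,fx=3.6,fy=3.6,interpolation=2))
E
```

```text
time_s: 16.55
position: [0.4958, -0.1279, 0.1829]
ee_rot: [-2.444, -1.964, 0.01]
wrist_force: [-8.1, -3.7, 2.4]
finger_gap: 0.0523
F [-5.39 -7.11 -2.36] T [ 1.45 -1.33  0.1 ] d [-0.0041 -0.0135 -0.0038] tilt [-0.06 -0.52]
time_s: 16.85
position: [0.5024, -0.1292, 0.1829]
ee_rot: [-2.442, -1.962, 0.012]
wrist_force: [-7.2, -5.1, -5.5]
finger_gap: 0.0527
F [-6.49 -5.92  5.6 ] T [ 1.27 -1.11 -0.03] d [-0.004  -0.0068 -0.0038] tilt [-0.03 -0.67]
time_s: 17.05
position: [0.5037, -0.1294, 0.1829]
ee_rot: [-2.441, -1.962, 0.013]
wrist_force: [-8.7, -3.8, -6.6]
finger_gap: 0.0521
F [-5.62 -7.57  6.75] T [ 1.48 -1.37  0.07] d [-0.0039 -0.0054 -0.0038] tilt [-0.02 -0.76]
top vent 0.97 [3.25 0.75]
top plugA 0.98 [2.75 3.25]
top plugB 0.98 [2.   6.25]
```

View pics/c15.png

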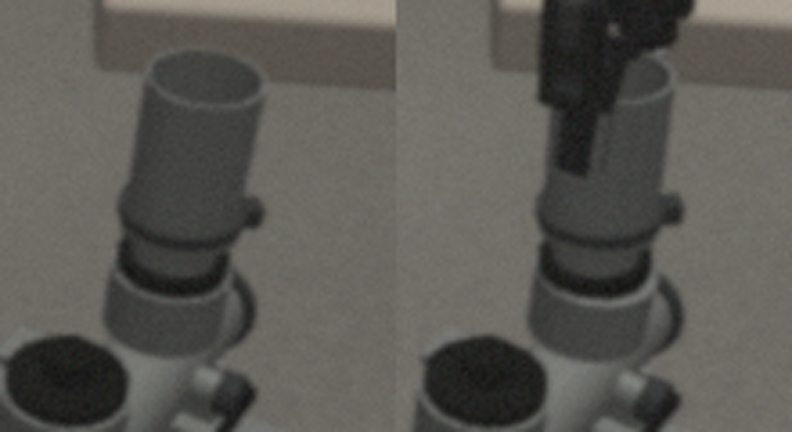

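The picture shows the funnel tilted, the bung gap visibly larger than at the start (up about 3–4 mm), and plugB home. The swing with ≤7 N pull left the manifold still, so I'm repeating that recipe.

```bash
python3 -m handwheel '[{"hand":0,"offset":[0,-0.005,0.0],"spin":0},{"hand":0,"offset":[0,-0.010,0],"spin":0},{"hand":0,"offset":[0,-0.014,0],"spin":0}]'; python3 st.py; python3 -m handwheel '[{"hand":0,"offset":[0,-0.004,-0.0002],"spin":0},{"hand":0,"offset":[0,-0.008,-0.0004],"spin":0},{"hand":0,"offset":[0,-0.011,-0.0006],"spin":0}]'; python3 st.py; python3 -m handwheel '[{"hand":0,"offset":[0,-0.001,0],"spin":0},{"hand":0,"offset":[0,-0.001,0],"spin":0}]'; python3 st.py;python3 mv.py 16|grep -E "top (plug|vent)"
```

```text
time_s: 17.45
position: [0.4974, -0.1282, 0.184]
ee_rot: [2.447, 1.962, 0.005]
wrist_force: [4.6, -4.2, -13.9]
finger_gap: 0.0524
F [-3.05  5.33 13.96] T [-1.12 -0.83  0.01] d [-0.0042 -0.0117 -0.005 ] tilt [-0.03  0.32]
time_s: 17.75
position: [0.4881, -0.1264, 0.1853]
ee_rot: [2.446, 1.96, 0.007]
wrist_force: [6.0, -4.8, -10.8]
finger_gap: 0.0525
F [-3.42  6.79 10.83] T [-1.09 -0.75  0.03] d [-0.0044 -0.0212 -0.0065] tilt [-0.05  0.51]
time_s: 17.95
position: [0.4869, -0.1261, 0.1855]
ee_rot: [2.446, 1.96, 0.007]
wrist_force: [4.8, -4.0, -10.5]
finger_gap: 0.0525
F [-2.85  5.44 10.55] T [-1.05 -0.7   0.02] d [-0.0044 -0.0224 -0.0067] tilt [-0.06  0.48]
top vent 0.97 [3.25 0.75]
top plugA 0.98 [2.75 3.75]
top plugB 0.98 [2. 7.]
```

Up 3 mm more. Same again to the plus side.

```bash
python3 -m handwheel '[{"hand":0,"offset":[0,0.005,0.0],"spin":0},{"hand":0,"offset":[0,0.010,-0.0003],"spin":0},{"hand":0,"offset":[0,0.014,-0.0006],"spin":0}]'; python3 st.py; python3 -m handwheel '[{"hand":0,"offset":[0,0.004,-0.0003],"spin":0},{"hand":0,"offset":[0,0.008,-0.0007],"spin":0},{"hand":0,"offset":[0,0.011,-0.001],"spin":0}]'; python3 st.py; python3 -m handwheel '[{"hand":0,"offset":[0,0.001,-0.0003],"spin":0},{"hand":0,"offset":[0,0.001,-0.0003],"spin":0}]'; python3 st.py;python3 mv.py 17|grep -E "top (plug|vent)"
```

```text
time_s: 18.35
position: [0.4941, -0.1274, 0.1856]
ee_rot: [-2.444, -1.964, 0.009]
wrist_force: [-7.2, -3.1, -1.2]
finger_gap: 0.0522
F [-4.62 -6.35  1.21] T [ 1.23 -1.27  0.  ] d [-0.0041 -0.0153 -0.0065] tilt [-0.05 -0.48]
time_s: 18.65
position: [0.5034, -0.1293, 0.1854]
ee_rot: [-2.442, -1.962, 0.012]
wrist_force: [-8.8, -3.7, -5.3]
finger_gap: 0.0523
F [-5.52 -7.71  5.35] T [ 1.28 -1.38  0.04] d [-0.0039 -0.0058 -0.0064] tilt [-0.01 -0.68]
time_s: 18.85
position: [0.5047, -0.1296, 0.1856]
ee_rot: [-2.443, -1.962, 0.011]
wrist_force: [-6.5, -3.7, -5.9]
finger_gap: 0.0523
F [-4.99 -5.49  5.91] T [ 1.25 -1.22 -0.02] d [-0.0039 -0.0044 -0.0066] tilt [-0.01 -0.63]
top vent 0.97 [3.25 0.75]
top plugA 0.98 [2.75 3.5 ]
top plugB 0.98 [2.   6.75]
```

```bash
python3 -m handwheel '[{"hand":0,"offset":[0,-0.005,0.0],"spin":0},{"hand":0,"offset":[0,-0.010,0],"spin":0},{"hand":0,"offset":[0,-0.014,0],"spin":0}]'; python3 st.py; python3 -m handwheel '[{"hand":0,"offset":[0,-0.004,-0.0003],"spin":0},{"hand":0,"offset":[0,-0.008,-0.0006],"spin":0},{"hand":0,"offset":[0,-0.011,-0.0009],"spin":0}]'; python3 st.py; python3 -m handwheel '[{"hand":0,"offset":[0,-0.001,0],"spin":0},{"hand":0,"offset":[0,-0.001,0],"spin":0}]'; python3 st.py
python3 -m handwheel '[{"hand":0,"offset":[0,0.005,0.0],"spin":0},{"hand":0,"offset":[0,0.010,-0.0003],"spin":0},{"hand":0,"offset":[0,0.014,-0.0006],"spin":0}]'; python3 st.py; python3 -m handwheel '[{"hand":0,"offset":[0,0.004,-0.0005],"spin":0},{"hand":0,"offset":[0,0.008,-0.001],"spin":0},{"hand":0,"offset":[0,0.011,-0.0015],"spin":0}]'; python3 st.py; python3 mv.py 18|grep -E "top (plug|vent)"
```

```text
time_s: 19.25
position: [0.4979, -0.1285, 0.187]
ee_rot: [2.447, 1.961, 0.006]
wrist_force: [5.7, -5.0, -10.9]
finger_gap: 0.0525
F [-3.59  6.55 10.98] T [-1.16 -0.76 -0.05] d [-0.0044 -0.0112 -0.0081] tilt [-0.05  0.41]
time_s: 19.55
position: [0.4884, -0.1265, 0.1885]
ee_rot: [2.445, 1.959, 0.008]
wrist_force: [6.4, -3.7, -11.5]
finger_gap: 0.0523
F [-2.16  6.9  11.61] T [-1.36 -0.78 -0.01] d [-0.0045 -0.0208 -0.0097] tilt [-0.07  0.57]
time_s: 19.75
position: [0.4874, -0.1262, 0.1886]
ee_rot: [2.445, 1.959, 0.008]
wrist_force: [4.7, -4.3, -9.6]
finger_gap: 0.0523
F [-3.17  5.41  9.62] T [-1.15 -0.74  0.09] d [-0.0044 -0.0219 -0.0098] tilt [-0.06  0.55]
time_s: 20.05
position: [0.4946, -0.1274, 0.1883]
ee_rot: [-2.446, -1.964, 0.008]
wrist_force: [-6.4, -4.4, -2.4]
finger_gap: 0.0523
F [-5.72 -5.31  2.46] T [ 1.1  -1.36  0.05] d [-0.004  -0.0148 -0.0092] tilt [-0.04 -0.41]
time_s: 20.35
position: [0.5033, -0.1291, 0.1884]
ee_rot: [-2.442, -1.961, 0.012]
wrist_force: [-6.8, -3.6, -7.5]
finger_gap: 0.0526
F [-4.94 -5.77  7.59] T [ 1.22 -1.43 -0.09] d [-0.0037 -0.006  -0.0093] tilt [ 0.01 -0.7 ]
top vent 0.97 [3.25 0.75]
top plugA 0.98 [2.75 3.5 ]
top plugB 0.98 [2.   6.75]
```

The manifold is still and each cycle walks about 3 mm. Continuing.

```bash
python3 -m handwheel '[{"hand":0,"offset":[0,-0.005,0.0],"spin":0},{"hand":0,"offset":[0,-0.010,0],"spin":0},{"hand":0,"offset":[0,-0.014,0],"spin":0}]'; python3 -m handwheel '[{"hand":0,"offset":[0,-0.004,-0.0003],"spin":0},{"hand":0,"offset":[0,-0.008,-0.0006],"spin":0},{"hand":0,"offset":[0,-0.011,-0.0009],"spin":0}]' >/dev/null; python3 st.py
python3 -m handwheel '[{"hand":0,"offset":[0,0.005,0.0],"spin":0},{"hand":0,"offset":[0,0.010,-0.0003],"spin":0},{"hand":0,"offset":[0,0.014,-0.0006],"spin":0}]' >/dev/null; python3 -m handwheel '[{"hand":0,"offset":[0,0.004,-0.0005],"spin":0},{"hand":0,"offset":[0,0.008,-0.001],"spin":0},{"hand":0,"offset":[0,0.011,-0.0015],"spin":0}]' >/dev/null; python3 st.py
python3 -m handwheel '[{"hand":0,"offset":[0,-0.005,0.0],"spin":0},{"hand":0,"offset":[0,-0.010,0],"spin":0},{"hand":0,"offset":[0,-0.014,0],"spin":0}]'>/dev/null;  python3 -m handwheel '[{"hand":0,"offset":[0,-0.004,-0.0003],"spin":0},{"hand":0,"offset":[0,-0.008,-0.0006],"spin":0},{"hand":0,"offset":[0,-0.011,-0.0009],"spin":0}]'; python3 st.py; python3 mv.py 19|grep -E "(plug|vent)"
```

```text
time_s: 20.75
position: [0.4964, -0.1279, 0.1897]
ee_rot: [2.448, 1.962, 0.005]
wrist_force: [3.4, -5.3, -9.4]
finger_gap: 0.0525
F [-4.22  5.43 12.1 ] T [-1.06 -0.78  0.01] d [-0.0043 -0.0225 -0.0122] tilt [-0.04  0.49]
F [-5.19 -6.4   8.9 ] T [ 1.31 -1.28  0.02] d [-0.0036 -0.0057 -0.0122] tilt [ 0.03 -0.66]
time_s: 22.25
position: [0.4869, -0.126, 0.1942]
ee_rot: [2.446, 1.96, 0.008]
wrist_force: [4.4, -4.9, -10.4]
finger_gap: 0.0523
F [-3.84  5.25 10.45] T [-1.02 -0.86 -0.01] d [-0.0043 -0.0224 -0.0154] tilt [-0.04  0.51]
side vent 0.98 [ 3.  -2.5]
side plugA 0.99 [ 4.5 -1. ]
side plugB 0.99 [7.  0.5]
top vent 0.97 [3.25 0.75]
top plugA 0.98 [2.75 3.5 ]
top plugB 0.98 [2.   6.75]
```

```bash
python3 -m handwheel '[{"hand":0,"offset":[0,0.005,0.0],"spin":0},{"hand":0,"offset":[0,0.010,-0.0003],"spin":0},{"hand":0,"offset":[0,0.014,-0.0006],"spin":0}]'>/dev/null;python3 st.py; python3 -m handwheel '[{"hand":0,"offset":[0,0.004,-0.0005],"spin":0},{"hand":0,"offset":[0,0.008,-0.001],"spin":0},{"hand":0,"offset":[0,0.011,-0.0015],"spin":0}]' ; python3 st.py
python3 -m handwheel '[{"hand":0,"offset":[0,-0.005,0.0],"spin":0},{"hand":0,"offset":[0,-0.010,0],"spin":0},{"hand":0,"offset":[0,-0.014,0],"spin":0}]';python3 st.py;
```

```text
F [-5.27 -6.85  1.62] T [ 1.09 -1.23 -0.01] d [-0.0039 -0.0145 -0.0153] tilt [-0.02 -0.35]
time_s: 22.95
position: [0.504, -0.1291, 0.1946]
ee_rot: [-2.443, -1.961, 0.01]
wrist_force: [-6.9, -3.2, -5.3]
finger_gap: 0.0523
F [-4.57 -6.01  5.37] T [ 1.07 -1.34  0.  ] d [-0.0036 -0.0053 -0.0155] tilt [ 0.02 -0.6 ]
time_s: 23.25
position: [0.4964, -0.1279, 0.1959]
ee_rot: [2.448, 1.962, 0.006]
wrist_force: [4.9, -3.8, -8.5]
finger_gap: 0.0522
F [-2.69  5.54  8.49] T [-0.92 -0.64 -0.04] d [-0.004  -0.0127 -0.017 ] tilt [-0.02  0.35]
```

```bash
python3 -m handwheel '[{"hand":0,"offset":[0,-0.004,-0.0003],"spin":0},{"hand":0,"offset":[0,-0.008,-0.0006],"spin":0},{"hand":0,"offset":[0,-0.011,-0.0009],"spin":0}]'>/dev/null; python3 st.py;python3 -m handwheel '[{"hand":0,"offset":[0,0.005,0.0],"spin":0},{"hand":0,"offset":[0,0.010,-0.0003],"spin":0},{"hand":0,"offset":[0,0.014,-0.0006],"spin":0}]'>/dev/null;python3 st.py; python3 -m handwheel '[{"hand":0,"offset":[0,0.004,-0.0005],"spin":0},{"hand":0,"offset":[0,0.006,-0.001],"spin":0}]' ; python3 st.py; python3 mv.py 20|grep -E "(plug|vent)"
```

```text
F [-1.67  6.44 10.41] T [-1.1  -0.64 -0.01] d [-0.0042 -0.0228 -0.0184] tilt [-0.03  0.46]
F [-5.03 -5.51  2.58] T [ 1.11 -1.26 -0.  ] d [-0.0038 -0.0151 -0.0177] tilt [ 0.   -0.44]
time_s: 24.05
position: [0.4999, -0.1282, 0.1973]
ee_rot: [-2.444, -1.962, 0.008]
wrist_force: [-6.0, -4.3, -5.9]
finger_gap: 0.0523
F [-5.5  -4.89  5.98] T [ 0.9  -1.25 -0.01] d [-0.0036 -0.0095 -0.0182] tilt [ 0.02 -0.5 ]
side vent 0.98 [ 2.75 -2.5 ]
side plugA 0.99 [ 4.5 -1. ]
side plugB 0.99 [6.75 0.25]
top vent 0.97 [3.25 0.75]
top plugA 0.98 [2.75 3.5 ]
top plugB 0.98 [2.   6.75]
```

```bash
python3 -m handwheel '[{"hand":0,"offset":[0,-0.005,0.0],"spin":0},{"hand":0,"offset":[0,-0.010,-0.0002],"spin":0},{"hand":0,"offset":[0,-0.014,-0.0005],"spin":0}]'>/dev/null;python3 st.py;python3 -m handwheel '[{"hand":0,"offset":[0,-0.003,-0.0003],"spin":0},{"hand":0,"offset":[0,-0.006,-0.0006],"spin":0}]'>/dev/null; python3 st.py;python3 -m handwheel '[{"hand":0,"offset":[0,0.005,0.0],"spin":0},{"hand":0,"offset":[0,0.010,-0.0003],"spin":0},{"hand":0,"offset":[0,0.014,-0.0006],"spin":0}]'>/dev/null;python3 st.py; python3 -m handwheel '[{"hand":0,"offset":[0,0.004,-0.0005],"spin":0},{"hand":0,"offset":[0,0.006,-0.001],"spin":0}]' ; python3 st.py
```

```text
F [-2.88  4.57 10.34] T [-0.96 -0.85  0.08] d [-0.004  -0.018  -0.0196] tilt [-0.    0.31]
F [-3.22  5.89 12.99] T [-1.15 -0.65 -0.03] d [-0.004  -0.0232 -0.0204] tilt [-0.    0.39]
F [-4.3  -4.62  1.53] T [ 1.04 -1.18 -0.04] d [-0.0037 -0.0149 -0.0204] tilt [ 0.01 -0.43]
time_s: 25.15
position: [0.4998, -0.1282, 0.1999]
ee_rot: [-2.444, -1.962, 0.009]
wrist_force: [-6.3, -3.3, -4.6]
finger_gap: 0.0525
F [-4.59 -5.39  4.65] T [ 1.03 -1.15  0.01] d [-0.0036 -0.0097 -0.0208] tilt [ 0.02 -0.53]
```

```bash
python3 -m handwheel '[{"hand":0,"offset":[0,-0.005,0.0],"spin":0},{"hand":0,"offset":[0,-0.010,-0.0002],"spin":0},{"hand":0,"offset":[0,-0.014,-0.0005],"spin":0}]'>/dev/null;python3 st.py;python3 -m handwheel '[{"hand":0,"offset":[0,-0.003,-0.0003],"spin":0},{"hand":0,"offset":[0,-0.006,-0.0006],"spin":0}]'>/dev/null; python3 st.py;python3 -m handwheel '[{"hand":0,"offset":[0,0.005,0.0],"spin":0},{"hand":0,"offset":[0,0.010,-0.0003],"spin":0},{"hand":0,"offset":[0,0.014,-0.0006],"spin":0}]'>/dev/null;python3 st.py; python3 mv.py 21|grep -E "top (plug|vent)"; python3 - <<'E'
from h import *
im=cv2.imread('pics/side21.png')[130:250,370:480];a=cv2.imread('pics/side0.png')[130:250,370:480]
cv2.imwrite('pics/c21.png',cv2.resize(np.hstack([a,im]),None,fx=3.6,fy=3.6,interpolation=2))
E
```

```text
F [-2.05  5.26 11.39] T [-0.93 -0.61  0.02] d [-0.004  -0.0182 -0.0222] tilt [-0.    0.27]
F [-1.47  6.77 13.92] T [-1.15 -0.89 -0.02] d [-0.004  -0.0235 -0.0229] tilt [-0.    0.35]
F [-4.61 -4.63  1.13] T [ 1.05 -1.05  0.05] d [-0.0038 -0.0148 -0.0232] tilt [-0.  -0.4]
top vent 0.97 [3.25 0.75]
top plugA 0.98 [2.75 3.5 ]
top plugB 0.98 [2.   6.75]
```

View pics/c21.png

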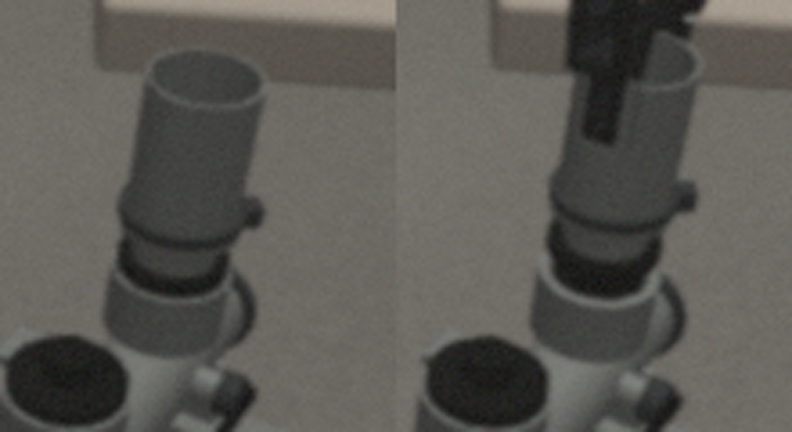

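The funnel is upright, but its ring has risen only about 8–10 mm above the port while the tool rose 23 mm, so the pads crept up the cup. I'll regrip lower and tighter; the bung stays held by the lip meanwhile.

```bash
python3 -m handwheel '[{"hand":0,"offset":[-0.002,-0.003,0.001],"spin":0},{"hand":0.8,"offset":[-0.002,-0.004,0.002],"spin":0},{"hand":0.8,"offset":[-0.002,-0.004,0.002],"spin":0},{"hand":0.8,"offset":[-0.002,-0.004,0.004],"spin":0},{"hand":0.8,"offset":[-0.002,-0.004,0.009],"spin":0},{"hand":0.8,"offset":[-0.002,-0.004,0.014],"spin":0},{"hand":0.8,"offset":[-0.002,-0.004,0.014],"spin":0}]'; python3 st.py; python3 mv.py 22|grep -E "top (plug|vent)"
```

```text
time_s: 26.75
position: [0.4924, -0.1287, 0.1873]
ee_rot: [-2.449, -1.964, 0.001]
wrist_force: [0.3, -0.7, -0.8]
finger_gap: 0.0681
F [-0.6   0.42  0.81] T [-0.01  0.   -0.02] d [-0.0057 -0.0166 -0.0082] tilt [ 0.04 -0.11]
top vent 0.97 [3.25 0.75]
top plugA 0.98 [2.75 3.5 ]
top plugB 0.98 [2. 7.]
```

```bash
python3 -m handwheel '[{"hand":0.6,"offset":[0,0,0.002],"spin":0},{"hand":0.4,"offset":[0,0,0.002],"spin":0},{"hand":0,"offset":[0,0,0.002],"spin":0},{"hand":0,"offset":[0,0,0.002],"spin":0}]' 70 ; python3 st.py; python3 -m handwheel '[{"hand":0,"offset":[0,0.003,-0.0003],"spin":0},{"hand":0,"offset":[0,0.007,-0.0006],"spin":0},{"hand":0,"offset":[0,0.010,-0.001],"spin":0}]';python3 st.py
```

```text
time_s: 27.25
position: [0.4929, -0.129, 0.1859]
ee_rot: [-2.451, -1.965, 0.0]
wrist_force: [1.2, -0.6, -5.6]
finger_gap: 0.0514
F [-0.37  1.31  5.63] T [-0.26  0.03  0.04] d [-0.0059 -0.016  -0.0069] tilt [ 0.   -0.01]
time_s: 27.55
position: [0.4962, -0.1296, 0.1858]
ee_rot: [-2.438, -1.96, 0.017]
wrist_force: [-12.7, -0.7, -0.6]
finger_gap: 0.0518
F [ -3.41 -12.26   0.84] T [ 2.55 -0.87  0.06] d [-0.0057 -0.0128 -0.0066] tilt [ 0.   -0.97]
```

```bash
python3 -m handwheel '[{"hand":0,"offset":[0,0.001,-0.0003],"spin":0},{"hand":0,"offset":[0,0.001,-0.0006],"spin":0},{"hand":0,"offset":[0,0.003,-0.001],"spin":0}]' 42;python3 st.py; python3 -m handwheel '[{"hand":0,"offset":[0,-0.005,0],"spin":0},{"hand":0,"offset":[0,-0.010,0],"spin":0},{"hand":0,"offset":[0,-0.015,0],"spin":0}]';python3 st.py; python3 -m handwheel '[{"hand":0,"offset":[0,-0.004,-0.0004],"spin":0},{"hand":0,"offset":[0,-0.008,-0.0008],"spin":0},{"hand":0,"offset":[0,-0.010,-0.001],"spin":0}]';python3 st.py;python3 mv.py 23|grep -E "top (plug|vent)"
```

```text
time_s: 27.85
position: [0.4972, -0.1298, 0.1857]
ee_rot: [-2.435, -1.959, 0.021]
wrist_force: [-12.7, -1.3, -3.2]
finger_gap: 0.0514
F [ -4.01 -12.07   3.49] T [ 2.69 -1.09 -0.09] d [-0.0057 -0.0118 -0.0065] tilt [ 0.01 -1.22]
time_s: 28.15
position: [0.4918, -0.1289, 0.1868]
ee_rot: [2.451, 1.963, 0.002]
wrist_force: [3.9, -3.9, -22.0]
finger_gap: 0.0522
F [-2.95  4.56 21.97] T [-1.11 -0.61  0.37] d [-0.006  -0.0171 -0.0078] tilt [0.01 0.12]
time_s: 28.45
position: [0.4811, -0.1267, 0.1891]
ee_rot: [2.45, 1.965, -0.0]
wrist_force: [2.4, -3.1, -22.3]
finger_gap: 0.052
F [-2.48  3.01 22.32] T [-0.92 -0.7   0.34] d [-0.0062 -0.028  -0.0101] tilt [-0.03  0.02]
top vent 0.93 [4.5  0.75]
top plugA 0.97 [3.   6.25]
top plugB 0.93 [ 1.5 12. ]
```

The pull rose to 22 N and the manifold slid −x at the funnel end (origin about 16 mm off). With this pull it slides freely, so I drag it back the same way in +y and stop near its start.

```bash
python3 -m handwheel '[{"hand":0,"offset":[0,0.005,0],"spin":0},{"hand":0,"offset":[0,0.010,0],"spin":0},{"hand":0,"offset":[0,0.015,0],"spin":0}]';python3 st.py; python3 -m handwheel '[{"hand":0,"offset":[0,0.004,0],"spin":0},{"hand":0,"offset":[0,0.007,0],"spin":0}]';python3 st.py; python3 mv.py 24|grep -E "top (plug|vent)"
```

```text
time_s: 28.85
position: [0.4905, -0.1285, 0.1878]
ee_rot: [-2.438, -1.965, 0.015]
wrist_force: [-6.6, -3.4, -20.8]
finger_gap: 0.0517
F [-4.74 -5.38 20.91] T [ 1.1  -1.14 -0.38] d [-0.0058 -0.0186 -0.0085] tilt [-0.04 -0.82]
time_s: 29.05
position: [0.497, -0.1297, 0.1876]
ee_rot: [-2.437, -1.964, 0.015]
wrist_force: [-6.5, -3.8, -18.3]
finger_gap: 0.0515
F [-5.04 -5.24 18.34] T [ 1.24 -0.97 -0.29] d [-0.0056 -0.012  -0.0084] tilt [-0.01 -0.88]
top vent 0.97 [3.5 0.5]
top plugA 0.98 [3.   3.25]
top plugB 0.98 [2.25 6.5 ]
```

```bash
python3 -m handwheel '[{"hand":0,"offset":[0,0.004,0],"spin":0},{"hand":0,"offset":[0,0.008,0],"spin":0},{"hand":0,"offset":[0,0.009,0],"spin":0}]';python3 st.py; python3 mv.py 25|grep -E "top (plug|vent)"
```

```text
time_s: 29.45
position: [0.5051, -0.1314, 0.1878]
ee_rot: [-2.436, -1.963, 0.017]
wrist_force: [-8.3, -3.0, -15.2]
finger_gap: 0.0517
F [-4.69 -7.18 15.31] T [ 1.58 -1.08 -0.22] d [-0.0055 -0.0037 -0.0088] tilt [ 0.   -0.97]
top vent 0.98 [3.75 0.5 ]
top plugA 0.99 [3.5 2. ]
top plugB 0.99 [3.25 4.  ]
```

```bash
python3 -m handwheel '[{"hand":0,"offset":[0,0,0.001],"spin":0},{"hand":0,"offset":[0,-0.005,0.0015],"spin":0},{"hand":0,"offset":[0,-0.010,0.0015],"spin":0}]';python3 st.py; python3 -m handwheel '[{"hand":0,"offset":[0,-0.004,0.0003],"spin":0},{"hand":0,"offset":[0,-0.008,0.0003],"spin":0}]';python3 st.py
```

```text
time_s: 29.85
position: [0.5025, -0.131, 0.1882]
ee_rot: [2.449, 1.965, 0.002]
wrist_force: [4.6, -2.1, -19.6]
finger_gap: 0.0519
F [-1.03  4.89 19.64] T [-1.04 -0.39  0.02] d [-0.0058 -0.0062 -0.0092] tilt [-0.    0.15]
time_s: 30.05
position: [0.497, -0.1305, 0.1883]
ee_rot: [2.447, 1.959, 0.007]
wrist_force: [4.8, -4.8, -18.1]
finger_gap: 0.052
F [-3.63  5.64 18.18] T [-1.4  -0.75  0.32] d [-0.0066 -0.0116 -0.0094] tilt [-0.07  0.48]
```

```bash
python3 -m handwheel '[{"hand":0,"offset":[0,0,0.001],"spin":0},{"hand":0,"offset":[0,-0.002,0.0012],"spin":0}]';python3 st.py; python3 -m handwheel '[{"hand":0,"offset":[0,-0.003,0.0],"spin":0},{"hand":0,"offset":[0,-0.005,0],"spin":0}]';python3 st.py;python3 mv.py 26|grep -E "top (plug|vent)"
```

```text
time_s: 30.25
position: [0.4957, -0.1304, 0.1882]
ee_rot: [2.445, 1.959, 0.008]
wrist_force: [5.6, -3.4, -10.1]
finger_gap: 0.0518
F [-2.04  6.13 10.19] T [-1.55 -0.49  0.14] d [-0.0067 -0.0129 -0.0093] tilt [-0.09  0.56]
time_s: 30.45
position: [0.4924, -0.1301, 0.1883]
ee_rot: [2.442, 1.956, 0.011]
wrist_force: [7.6, -5.0, -13.4]
finger_gap: 0.052
F [-3.19  8.27 13.56] T [-2.03 -0.81  0.23] d [-0.0071 -0.0161 -0.0095] tilt [-0.14  0.81]
top vent 0.96 [5.  0.5]
top plugA 0.98 [4.5 4. ]
top plugB 0.98 [3.5  8.25]
```

```bash
python3 -m handwheel '[{"hand":0,"offset":[0,0.005,0],"spin":0},{"hand":0,"offset":[0,0.010,-0.0005],"spin":0},{"hand":0,"offset":[0,0.015,-0.001],"spin":0}]' 30;python3 st.py; python3 -m handwheel '[{"hand":0,"offset":[0,0.004,-0.0005],"spin":0},{"hand":0,"offset":[0,0.008,-0.001],"spin":0}]';python3 st.py;python3 mv.py 27|grep -E "top (plug|vent)"
```

```text
time_s: 30.85
position: [0.497, -0.1312, 0.1881]
ee_rot: [-2.442, -1.965, 0.015]
wrist_force: [-14.3, -5.8, 0.8]
finger_gap: 0.0519
F [ -8.74 -12.73  -0.61] T [ 1.78 -1.63  0.13] d [-0.0072 -0.0116 -0.009 ] tilt [-0.19 -0.65]
time_s: 31.05
position: [0.5021, -0.1319, 0.188]
ee_rot: [-2.437, -1.962, 0.021]
wrist_force: [-14.4, -4.2, -4.0]
finger_gap: 0.0519
F [ -7.18 -13.12   4.29] T [ 2.86 -2.02  0.03] d [-0.0068 -0.0066 -0.0088] tilt [-0.14 -1.03]
top vent 0.96 [5.25 0.25]
top plugA 0.98 [4.5  3.75]
top plugB 0.98 [3.75 7.75]
```

```bash
python3 -m handwheel '[{"hand":0,"offset":[0,-0.006,0.0005],"spin":0},{"hand":0,"offset":[0,-0.012,0.0008],"spin":0},{"hand":0,"offset":[-0.001,-0.016,0.0008],"spin":0}]' 26;python3 st.py; python3 -m handwheel '[{"hand":0,"offset":[0,-0.004,0],"spin":0},{"hand":0,"offset":[0,-0.007,0],"spin":0}]';python3 st.py;python3 mv.py 28|grep -E "top (plug|vent)"
```

```text
time_s: 31.45
position: [0.4975, -0.1314, 0.1891]
ee_rot: [2.445, 1.959, 0.01]
wrist_force: [9.1, -1.8, -11.9]
finger_gap: 0.0517
F [ 0.24  9.1  12.02] T [-1.97  0.03 -0.05] d [-0.0073 -0.0109 -0.0102] tilt [-0.04  0.63]
time_s: 31.65
position: [0.4922, -0.131, 0.1894]
ee_rot: [2.442, 1.956, 0.011]
wrist_force: [8.1, -4.9, -13.5]
finger_gap: 0.0519
F [-3.02  8.76 13.68] T [-2.06 -0.83  0.25] d [-0.008  -0.0161 -0.0106] tilt [-0.14  0.84]
top vent 0.94 [6.  0.5]
top plugA 0.97 [5. 5.]
top plugB 0.97 [ 4.  10.5]
```

The manifold slides because the pads still pivot stiffly (gap 51.8 against 52.3 mm earlier, so the grip never relaxed). I drag it back with pull on, then reopen and regrip at 25 N.

```bash
python3 -m handwheel '[{"hand":0,"offset":[0,0,-0.001],"spin":0},{"hand":0,"offset":[0.002,0.005,-0.002],"spin":0},{"hand":0,"offset":[0.002,0.010,-0.003],"spin":0},{"hand":0,"offset":[0.003,0.015,-0.003],"spin":0}]' 70;python3 st.py; python3 -m handwheel '[{"hand":0,"offset":[0,0.004,0],"spin":0},{"hand":0,"offset":[0,0.008,0],"spin":0}]';python3 st.py;python3 mv.py 29|grep -E "top (plug|vent)"
```

```text
time_s: 32.15
position: [0.4968, -0.1305, 0.19]
ee_rot: [-2.442, -1.968, 0.02]
wrist_force: [-6.7, -10.6, -8.6]
finger_gap: 0.0518
F [-11.75  -4.17   8.72] T [ 0.93 -3.03 -0.15] d [-0.0066 -0.012  -0.0108] tilt [-0.37 -0.72]
time_s: 32.35
position: [0.506, -0.1322, 0.1909]
ee_rot: [-2.444, -1.968, 0.015]
wrist_force: [-9.3, -5.7, 1.4]
finger_gap: 0.0516
F [-7.61 -7.88 -1.3 ] T [ 1.95 -1.86 -0.09] d [-0.0063 -0.0027 -0.0118] tilt [-0.3  -0.52]
top vent 0.95 [6.   0.25]
top plugA 0.97 [5.   4.75]
top plugB 0.97 [ 3.75 10.25]
```

```bash
python3 - <<'E'
from h import *
im=cv2.imread('pics/side29.png')[110:260,370:490]
b=cv2.imread('pics/top29.png')[230:380,370:490]
cv2.imwrite('pics/c29.png',cv2.resize(np.hstack([im,b]),None,fx=3.2,fy=3.2,interpolation=2))
E
```

```text
(no output)
```

View pics/c29.png

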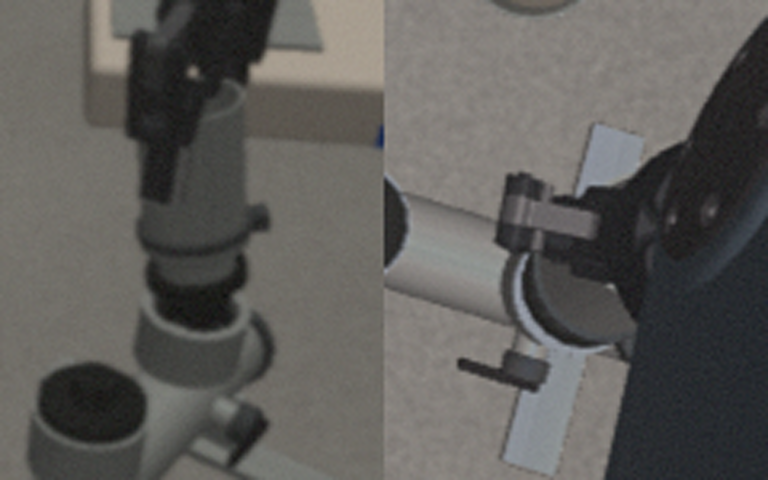

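The picture shows the funnel leaning strongly towards +x (about 0.2 rad) with most of the bung out, and the manifold unmoved. I regrip at 25 N here, then swing it back to upright with almost no pull.

```bash
python3 -m handwheel '[{"hand":0.75,"offset":[-0.002,0,0],"spin":0},{"hand":0.75,"offset":[-0.002,-0.003,0],"spin":0},{"hand":0.7,"offset":[-0.002,-0.003,0],"spin":0},{"hand":0.4,"offset":[-0.002,-0.003,0.001],"spin":0},{"hand":0,"offset":[-0.002,-0.003,0.001],"spin":0},{"hand":0,"offset":[-0.002,-0.003,0.001],"spin":0}]' 25;python3 st.py; python3 -m handwheel '[{"hand":0,"offset":[0,-0.005,0],"spin":0},{"hand":0,"offset":[0,-0.010,0],"spin":0},{"hand":0,"offset":[0,-0.015,0],"spin":0}]';python3 st.py;python3 mv.py 30|grep -E "top (plug|vent)"
```

```text
time_s: 33.05
position: [0.5068, -0.1319, 0.1895]
ee_rot: [2.451, 1.966, 0.0]
wrist_force: [0.2, 0.2, 1.2]
finger_gap: 0.0167
F [ 0.27  0.16 -1.15] T [ 0.06 -0.02 -0.01] d [-0.0057 -0.0018 -0.0105] tilt [0.01 0.01]
time_s: 33.35
position: [0.4913, -0.1285, 0.1893]
ee_rot: [-2.45, -1.965, 0.0]
wrist_force: [-0.3, -0.3, -0.6]
finger_gap: -0.0003
F [-0.36 -0.25  0.6 ] T [ 0.01 -0.01  0.02] d [-0.0058 -0.0177 -0.0103] tilt [ 0.01 -0.04]
top vent 0.95 [6.   0.25]
top plugA 0.97 [5.   4.75]
top plugB 0.97 [ 3.75 10.25]
```

The fingers shut on nothing: the funnel moved when I released it. I'll look.

```bash
python3 - <<'E'
from h import *
for c in ['side','top']: 
    for l in ['funnel','cup','plug1']: 
        print(c,l,[(np.round(d['box']).tolist(),round(d['conf'],2)) for d in r.spot_in(c,l)[:3]])
im=cv2.imread('pics/side30.png')[80:330,250:560]
b=cv2.imread('pics/top30.png')[150:400,350:640]
cv2.imwrite('pics/c30.png',np.hstack([cv2.resize(im,(400,323)),cv2.resize(b,(375,323))]))
snap('wrist','w30.png'); w=cv2.imread('pics/w30.png')
a=cv2.imread('pics/c30.png'); w=cv2.resize(w,(370,277)); z=np.zeros((277,775,3),np.uint8); z[:,:370]=w
cv2.imwrite('pics/c30.png',np.vstack([a,z]))
E
```

```text
side funnel [([354.0, 167.0, 40.0, 71.0], 0.72)]
side cup [([352.0, 168.0, 39.0, 68.0], 0.91)]
side plug1 [([339.0, 261.0, 39.0, 26.0], 0.88), ([382.0, 221.0, 32.0, 30.0], 0.76)]
top funnel [([420.0, 233.0, 64.0, 36.0], 0.79)]
top cup [([421.0, 234.0, 60.0, 38.0], 0.68)]
top plug1 [([341.0, 282.0, 37.0, 35.0], 0.8), ([272.0, 259.0, 36.0, 38.0], 0.78)]
```

View pics/c30.png

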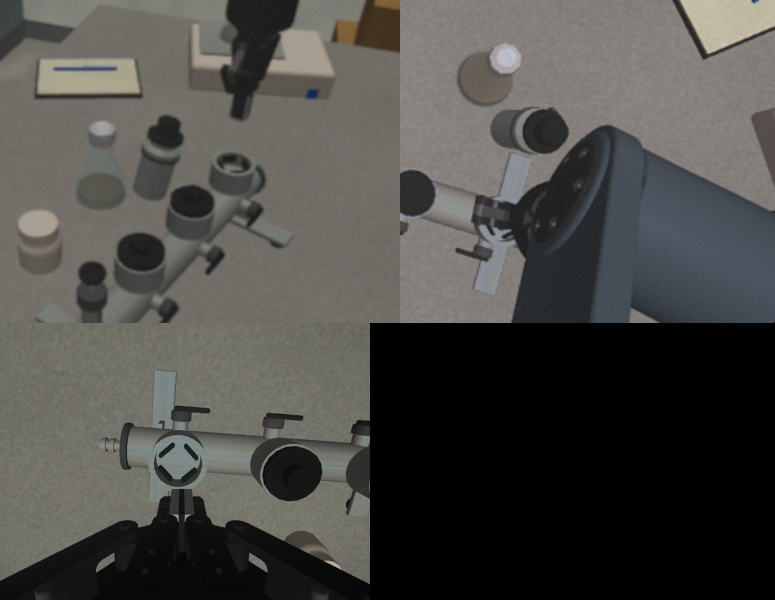

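The funnel had already come free. When I opened the fingers it tipped off and landed upside down, standing on its cup rim on the bench beyond port0, between flask and manifold. The port is empty; manifold, plugs, flask and pot are fine. To recover it: topple it onto its side away from the flask, grip the cup near its rim, lift it, and let the heavy bung end hang down. First I locate it.

```bash
cat > w.py <<'E'
from h import *
s0=r.camera_info('top');s1=r.camera_info('side')
s=r.observe();M=R.from_rotvec(s['ee_rot']).as_matrix();p=np.array(s['position'])
def rel(X): return (M.T@(np.array(X)-p)).round(4)
E
python3 - <<'E'
from w import *
X=tri([ray(s0,464.4,249),ray(s1,380,174)]);print('bungtop',X,proj(s0,X),proj(s1,X),rel(X),'tool',p,s['time_s'])
F=atz(s0,418,218,0);print('flask',F,rel(F)[:2])
for c in ['top','side']:
    r.get_image(c)
    for l in ['funnel','manifold']:
        d=r.masks_of(c,l)
        if d:
            ys,xs=np.where(d[0]['region']);print(c,l,d[0]['conf'],d[0]['box'],xs.mean(),ys.mean(),cv2.minAreaRect(np.c_[xs,ys].astype(np.float32)))
E
```

```text
bungtop [ 0.59246383 -0.18461946  0.12528691] (np.float64(464.35831486115364), np.float64(248.79030348903308)) (np.float64(380.16997154707633), np.float64(174.02873174590383)) [-0.0326  0.11    0.0642] tool [ 0.49216682 -0.12887365  0.18943568] 33.8
flask [ 0.66339885 -0.14375091  0.        ] [0.0227 0.1703]
top funnel 0.71 [218.8, 249.0, 22.2, 20.1] 228.89583333333334 258.4270833333333 ((228.75003051757812, 258.2500305175781), (18.384777069091797, 17.677669525146484), 45.0)
top manifold 0.72 [214.7, 215.6, 240.0, 163.2] 329.165763546798 294.9396551724138 ((330.7602844238281, 293.90899658203125), (238.18817138671875, 110.82638549804688), 16.58104705810547)
side funnel 0.71 [353.2, 170.8, 34.4, 68.4] 367.7182608695652 203.04289855072463 ((367.8293151855469, 202.40174865722656), (30.24184226989746, 67.53032684326172), 3.3664605617523193)
side manifold 0.75 [277.1, 193.9, 200.3, 198.3] 369.00915374556325 298.0277414533906 ((384.22991943359375, 295.94097900390625), (119.94176483154297, 220.10218811035156), 42.58049392700195)
```

The bung top measures z = 0.125, so it stands exactly inverted at (0.592, −0.185). I push it over towards manifold −y, away from the flask, with shut fingers at bung height.

```bash
python3 -m handwheel '[{"hand":0,"offset":[0.006,0.04,0],"spin":0},{"hand":0,"offset":[0.012,0.08,0],"spin":0},{"hand":0,"offset":[0.012,0.11,0],"spin":0},{"hand":0,"offset":[0.012,0.11,0.01],"spin":0},{"hand":0,"offset":[0.012,0.11,0.04],"spin":0},{"hand":0,"offset":[0.012,0.11,0.07],"spin":0},{"hand":0,"offset":[0.012,0.11,0.082],"spin":0},{"hand":0,"offset":[0.012,0.11,0.082],"spin":0}]' 25; python3 -m handwheel '[{"hand":0,"offset":[-0.01,0,0],"spin":0},{"hand":0,"offset":[-0.02,0,0],"spin":0},{"hand":0,"offset":[-0.03,0,0],"spin":0},{"hand":0,"offset":[-0.04,0,0],"spin":0},{"hand":0,"offset":[-0.05,0,0],"spin":0},{"hand":0,"offset":[-0.06,0,0],"spin":0},{"hand":0,"offset":[-0.065,0,0],"spin":0},{"hand":0,"offset":[-0.065,0,-0.05],"spin":0},{"hand":1,"offset":[-0.03,-0.02,-0.1],"spin":0}]'
python3 - <<'E'
from w import *
print(s['joints'],M[:,0],s['wrist_force'])
for c,i in(('top',s0),('side',s1)):
    im=snap(c,c+'40.png')
    for l in ['funnel','cup']:
        for d in r.masks_of(c,l)[:2]:
            ys,xs=np.where(d['region']);q=cv2.minAreaRect(np.c_[xs,ys].astype(np.float32));print(c,l,round(d['conf'],2),d['box'],xs.mean().round(),ys.mean().round(),np.round(np.r_[q[0],q[1],q[2]]),atz(i,xs.mean(),ys.mean(),.03).round(3))
E
python3 mv.py 41
```

```text
time_s: 34.9
position: [0.6046, -0.1414, 0.116]
ee_rot: [2.444, 1.961, 0.007]
wrist_force: [-8.8, 5.3, 44.4]
finger_gap: 0.0002
time_s: 35.8
position: [0.5787, -0.1774, 0.1962]
ee_rot: [2.454, 1.96, -0.001]
wrist_force: [1.5, 0.4, 1.0]
finger_gap: 0.0133
[-4.81369146e-01  5.41800664e-01  1.51927311e+00 -1.00318822e-03
  1.08046568e+00 -1.82880660e+00] [ 2.21045456e-01  9.75263119e-01 -8.69241519e-04] [1.4844455  0.38892527 0.99657385]
top funnel 0.77 [458.2, 254.3, 43.3, 17.1] 479.0 264.0 [480. 264.  45.   8.  15.] [ 0.578 -0.239  0.03 ]
top funnel 0.4 [211.3, 217.5, 269.2, 160.7] 349.0 299.0 [348. 299. 274. 110.  17.] [ 0.516 -0.016  0.03 ]
side funnel 0.65 [360.8, 173.7, 43.0, 51.8] 381.0 198.0 [381. 198.  28.  54.  39.] [ 0.597 -0.242  0.03 ]
side cup 0.87 [359.9, 177.8, 40.8, 47.0] 381.0 199.0 [382. 198.  28.  54.  34.] [ 0.597 -0.241  0.03 ]
side vent 0.97 [ 3.5 -5. ]
side plugA 0.99 [ 6.5  -2.25]
side plugB 0.98 [10.25  0.25]
side port0 0.4 [12.  -3.5]
side footN 0.88 [ 1.75 -2.25]
side flask 0.99 [-2.5  -0.25]
top vent 0.95 [6.   0.25]
top plugA 0.97 [5.   4.75]
top plugB 0.97 [ 3.75 10.25]
top foot 0.82 [2.75 2.  ]
top footF 0.69 [ 0.25 12.  ]
top flask 0.89 [-1. -3.]
top pot 1.0 [0. 0.]
```

The funnel is now lying on its side, near (0.59, −0.24) from the side mask. The descent brushed something at 44 N (the flask moved about 5 mm, within limits). I rotate the jaws 90°, straddle position, and look with the wrist camera.

```bash
python3 -m handwheel '[{"hand":1,"offset":[0,0,-0.02],"spin":0.145},{"hand":1,"offset":[-0.02,0,-0.03],"spin":0.29},{"hand":1,"offset":[-0.04,0,-0.03],"spin":0.435},{"hand":1,"offset":[-0.06,0.01,-0.03],"spin":0.58},{"hand":1,"offset":[-0.08,0.01,-0.03],"spin":0.725},{"hand":1,"offset":[-0.1,0.02,-0.03],"spin":0.87},{"hand":1,"offset":[-0.11,0.025,-0.03],"spin":1.015},{"hand":1,"offset":[-0.119,0.025,-0.03],"spin":1.16},{"hand":1,"offset":[-0.119,0.025,-0.03],"spin":1.305},{"hand":1,"offset":[-0.119,0.025,-0.03],"spin":1.45},{"hand":1,"offset":[-0.119,0.025,-0.03],"spin":1.57},{"hand":1,"offset":[-0.119,0.025,-0.03],"spin":1.57}]'
python3 - <<'E'
from w import *
print(p,M[:,0])
i=r.camera_info('wrist');im=snap('wrist','w40.png')
for l in ['funnel','cup','manifold']:
    for d in r.masks_of('wrist',l)[:2]:
        ys,xs=np.where(d['region']);q=cv2.minAreaRect(np.c_[xs,ys].astype(np.float32));b=cv2.boxPoints(q)
        print(l,round(d['conf'],2),d['box'],np.round(np.r_[q[0],q[1],q[2]]),atz(i,*q[0],.03).round(3),[atz(i,*k,.03)[:2].round(3).tolist() for k in b])
        if l=='funnel': np.save('m.npy',d['region'])
E
```

```text
time_s: 37.4
position: [0.5765, -0.2962, 0.2246]
ee_rot: [-3.121, 0.342, 0.004]
wrist_force: [-0.7, 0.4, 0.7]
finger_gap: 0.0854
[ 0.5764795  -0.29619795  0.22455251] [ 0.97621778 -0.21677503 -0.00272492]
funnel 0.79 [284.3, 62.9, 78.1, 164.3] [324. 146. 162.  71.  83.] [ 0.596 -0.243  0.03 ] [[0.573, -0.178], [0.629, -0.184], [0.621, -0.315], [0.559, -0.31]]
cup 0.74 [286.9, 61.4, 76.5, 167.6] [324. 146. 162.  71.  84.] [ 0.595 -0.243  0.03 ] [[0.574, -0.178], [0.63, -0.185], [0.619, -0.316], [0.557, -0.309]]
manifold 0.87 [41.7, 0.0, 236.1, 162.4] [160.  80. 159. 235.  90.] [ 0.478 -0.164  0.03 ] [[0.409, -0.091], [0.583, -0.13], [0.555, -0.245], [0.362, -0.202]]
```

```bash
python3 - <<'E'
from h import *
m=np.load('m.npy');g=cv2.imread('pics/w40.png',0)
for y in range(66,228,8):
    xs=np.where(m[y])[0]
    if len(xs): print(y,xs.min(),xs.max(),xs.max()-xs.min(),int(g[y,xs].mean()))
E
```

```text
66 311 347 36 100
74 286 351 65 92
82 286 351 65 92
90 288 351 63 93
98 289 352 63 93
106 290 352 62 94
114 291 352 61 95
122 290 353 63 94
130 292 354 62 94
138 293 355 62 94
146 292 356 64 93
154 294 361 67 89
162 291 361 70 44
170 294 355 61 90
178 301 350 49 70
186 304 358 54 86
194 298 359 61 19
202 302 348 46 20
210 310 348 38 21
218 311 349 38 21
226 315 336 21 19
```

Profile: bright cup at the +y end (rim about (0.602, −0.183)), black bung at the −y end. I grip the cup about 30 mm from its rim, clear of the flask base, with the jaws across its axis (spin −0.138).

```bash
python3 -m handwheel '[{"hand":0.78,"offset":[0.002,-0.03,0.02],"spin":-0.07},{"hand":0.78,"offset":[0.0035,-0.065,0.05],"spin":-0.138},{"hand":0.78,"offset":[0.0035,-0.086,0.08],"spin":-0.138},{"hand":0.78,"offset":[0.0035,-0.086,0.11],"spin":-0.138},{"hand":0.78,"offset":[0.0035,-0.086,0.14],"spin":-0.138},{"hand":0.78,"offset":[0.0035,-0.086,0.17],"spin":-0.138},{"hand":0.78,"offset":[0.0035,-0.086,0.19],"spin":-0.138},{"hand":0.78,"offset":[0.0035,-0.086,0.205],"spin":-0.138},{"hand":0.78,"offset":[0.0035,-0.086,0.216],"spin":-0.138},{"hand":0.78,"offset":[0.0035,-0.086,0.216],"spin":-0.138}]' 20; python3 -m handwheel '[{"hand":0.6,"offset":[0,0,0],"spin":0},{"hand":0.5,"offset":[0,0,0],"spin":0},{"hand":0.5,"offset":[0,0,0],"spin":0}]'
```

```text
time_s: 38.6
position: [0.5985, -0.2125, 0.0091]
ee_rot: [-3.138, 0.125, 0.003]
wrist_force: [0.2, -0.1, -0.5]
finger_gap: 0.0665
time_s: 38.9
position: [0.5999, -0.2133, 0.0114]
ee_rot: [3.138, -0.125, 0.003]
wrist_force: [-0.2, -0.8, -0.7]
finger_gap: 0.0524
```

Gripped (52.4 mm). I lift briskly so the bung end lags and swings down.

```bash
python3 -m handwheel '[{"hand":0.5,"offset":[0,0.01,-0.05],"spin":0},{"hand":0.5,"offset":[0,0.02,-0.1],"spin":0},{"hand":0.5,"offset":[0,0.03,-0.15],"spin":0},{"hand":0.5,"offset":[0,0.03,-0.17],"spin":0},{"hand":0.5,"offset":[0,0.03,-0.17],"spin":0}]'
cat > ax.py <<'E'
from w import *
print(p,s['time_s'],s['finger_gap'],'F',(M.T@s['wrist_force']).round(2),'T',(M.T@s['torque']).round(2))
im=r.get_image('side')
for l in ['funnel']:
    for d in r.masks_of('side',l)[:1]:
        ys,xs=np.where(d['region']);q=cv2.minAreaRect(np.c_[xs,ys].astype(np.float32));print(round(d['conf'],2),d['box'],np.round(np.r_[q[0],q[1],q[2]]))
        for y in range(ys.min(),ys.max(),6):
            x=np.where(d['region'][y])[0]; print(y,x.min() if len(x) else '',x.max() if len(x) else '',int(im[y,x].mean()) if len(x) else '')
print('grasp px',proj(s1,p+np.array([0,0,.022])),'hang bung px',proj(s1,p+np.array([0,0,-.075])))
E
python3 ax.py
```

```text
time_s: 39.4
position: [0.5991, -0.2444, 0.1854]
ee_rot: [3.134, -0.126, 0.014]
wrist_force: [-0.2, 0.3, -3.3]
finger_gap: 0.0523
[ 0.5991222  -0.24441729  0.18537386] 39.4 0.05226128285545637 F [-0.28 -0.3   3.27] T [0.06 0.03 0.  ]
0.61 [373.9, 107.5, 30.3, 33.1] [386. 122.  32.  31.  90.]
106 391 399 67
112 377 402 85
118 372 401 85
124 371 401 89
130 372 400 96
136 377 395 102
grasp px (np.float64(389.7910960511663), np.float64(119.04484269679668)) hang bung px (np.float64(384.3725347927098), np.float64(164.49994409710766))
```

It's held (3 N), but still roughly horizontal. I lower it near the bench, slacken the grip to just touching, and raise slowly so the bung end stays down.

```bash
python3 -m handwheel '[{"hand":0.5,"offset":[0,0.01,0.04],"spin":0},{"hand":0.5,"offset":[0,0.02,0.08],"spin":0},{"hand":0.5,"offset":[0,0.02,0.12],"spin":0},{"hand":0.5,"offset":[0,0.02,0.145],"spin":0},{"hand":0.5,"offset":[0,0.02,0.145],"spin":0},{"hand":0.6,"offset":[0,0.02,0.145],"spin":0},{"hand":0.606,"offset":[0,0.02,0.145],"spin":0},{"hand":0.606,"offset":[0,0.02,0.14],"spin":0},{"hand":0.606,"offset":[0,0.02,0.14],"spin":0}]'; python3 st.py;  python3 -m handwheel '[{"hand":0.61,"offset":[0,0,0],"spin":0},{"hand":0.61,"offset":[0,0,-0.005],"spin":0}]'; python3 st.py; python3 -m handwheel '[{"hand":0.613,"offset":[0,0,-0.005],"spin":0},{"hand":0.613,"offset":[0,0,-0.01],"spin":0}]'; python3 st.py
```

```text
time_s: 40.4
position: [0.5964, -0.2633, 0.0426]
ee_rot: [3.137, -0.125, 0.005]
wrist_force: [0.5, -0.5, -2.8]
finger_gap: 0.0523
F [0.52 0.5  2.79] T [ 0.12 -0.08 -0.02] d [0.0967 0.129  0.137 ] tilt [0.2  0.11]
time_s: 40.6
position: [0.5948, -0.2624, 0.0455]
ee_rot: [-3.139, 0.126, 0.001]
wrist_force: [-0.4, -1.0, -3.1]
finger_gap: 0.0524
F [-0.27  1.03  3.09] T [ 0.02  0.03 -0.05] d [0.0956 0.1285 0.1333] tilt [-0.04 -0.02]
time_s: 40.8
position: [0.5952, -0.2627, 0.056]
ee_rot: [3.139, -0.126, 0.001]
wrist_force: [0.1, 0.6, -2.8]
finger_gap: 0.0524
F [ 0.04 -0.65  2.83] T [ 0.08 -0.05 -0.03] d [0.096  0.1287 0.1231] tilt [0.02 0.01]
```

```bash
python3 -m handwheel '[{"hand":0.617,"offset":[0,0,0.005],"spin":0},{"hand":0.617,"offset":[0,0,0],"spin":0}]'; python3 st.py;  python3 -m handwheel '[{"hand":0.621,"offset":[0,0,0.005],"spin":0},{"hand":0.621,"offset":[0,0,0],"spin":0}]'; python3 st.py; python3 ax.py
```

```text
time_s: 41.0
position: [0.5944, -0.2622, 0.0545]
ee_rot: [-3.138, 0.126, 0.003]
wrist_force: [-1.1, 0.2, -2.9]
finger_gap: 0.0527
F [-1.09 -0.11  2.88] T [ 0.05 -0.03 -0.02] d [0.0954 0.1284 0.1242] tilt [-0.11 -0.06]
time_s: 41.2
position: [0.5945, -0.2622, 0.0545]
ee_rot: [-3.138, 0.125, 0.003]
wrist_force: [-0.3, 0.2, 0.2]
finger_gap: 0.0532
F [-0.29 -0.2  -0.17] T [-0.02 -0.07  0.01] d [0.0955 0.1285 0.1242] tilt [-0.1  -0.04]
[ 0.59449477 -0.26223643  0.05450065] 41.2 0.05319223152821321 F [-0.29 -0.2  -0.17] T [-0.02 -0.07  0.01]
0.83 [366.2, 171.5, 40.0, 39.2] [385. 190.  27.  42.  45.]
171 389 394 66
177 379 397 91
183 375 396 111
189 369 402 83
195 366 399 84
201 367 391 105
207 372 386 107
grasp px (np.float64(387.1422593176465), np.float64(174.9181699925017)) hang bung px (np.float64(382.42565059776507), np.float64(212.3207052213016))
```

It slipped out gently onto the bench (threshold between 0.617 and 0.621). I regrip close to the rim for more leverage and lift with a just-touching grip.

```bash
python3 -m handwheel '[{"hand":0.8,"offset":[0,0,0],"spin":0},{"hand":0.8,"offset":[0,-0.01,0.01],"spin":0},{"hand":0.8,"offset":[0,-0.018,0.03],"spin":0},{"hand":0.8,"offset":[0,-0.018,0.0445],"spin":0},{"hand":0.8,"offset":[0,-0.018,0.0445],"spin":0},{"hand":0.6,"offset":[0,-0.018,0.0445],"spin":0},{"hand":0.6,"offset":[0,-0.018,0.0445],"spin":0},{"hand":0.615,"offset":[0,-0.018,0.0445],"spin":0},{"hand":0.615,"offset":[0,-0.018,0.0445],"spin":0}]';python3 st.py; python3 -m handwheel '[{"hand":0.615,"offset":[0,0,-0.03],"spin":0},{"hand":0.615,"offset":[0,0,-0.08],"spin":0},{"hand":0.615,"offset":[0,0,-0.11],"spin":0},{"hand":0.615,"offset":[0,0,-0.11],"spin":0},{"hand":0.6,"offset":[0,0,-0.11],"spin":0},{"hand":0.5,"offset":[0,0,-0.11],"spin":0}]';python3 ax.py
```

```text
time_s: 42.2
position: [0.5966, -0.2449, 0.0111]
ee_rot: [3.139, -0.126, 0.001]
wrist_force: [-0.1, -0.4, -2.5]
finger_gap: 0.0525
F [-0.07  0.38  2.46] T [ 0.08  0.05 -0.04] d [0.096  0.1109 0.168 ] tilt [0.02 0.01]
time_s: 42.8
position: [0.5951, -0.2438, 0.119]
ee_rot: [-3.137, 0.126, 0.006]
wrist_force: [-0.8, -0.0, -2.7]
finger_gap: 0.0521
[ 0.59506541 -0.24378947  0.1189716 ] 42.8 0.05210692240524806 F [-0.8   0.11  2.67] T [0.04 0.02 0.01]
0.8 [367.2, 129.0, 37.5, 48.3] [386. 154.  28.  47.  36.]
131 390 394 43
137 382 398 76
143 377 400 107
149 373 400 107
155 369 398 84
161 366 397 92
167 367 394 105
173 372 389 109
grasp px (np.float64(387.93993683403454), np.float64(151.43486082027383)) hang bung px (np.float64(382.8912658356123), np.float64(192.6389379533407))
```

Still horizontal at the minimum grip. I try sharp upward reversals (gentle at the top), which load the pivot only in the bung-down sense.

```bash
python3 -m handwheel '[{"hand":0.6,"offset":[0,0,-0.05],"spin":0},{"hand":0.6,"offset":[0,0,-0.06],"spin":0},{"hand":0.6,"offset":[0,0,-0.045],"spin":0},{"hand":0.6,"offset":[0,0,0.0],"spin":0},{"hand":0.6,"offset":[0,0,-0.05],"spin":0},{"hand":0.6,"offset":[0,0,-0.07],"spin":0},{"hand":0.6,"offset":[0,0,-0.05],"spin":0},{"hand":0.6,"offset":[0,0,-0.0],"spin":0},{"hand":0.6,"offset":[0,0,-0.05],"spin":0},{"hand":0.6,"offset":[0,0,-0.08],"spin":0},{"hand":0.6,"offset":[0,0,-0.08],"spin":0}]' 20;python3 ax.py; python3 - <<'E'
from w import *
for a in (0,30,60,90):
    t=np.radians(a);b=np.array([-.08,-.997,0])*np.cos(t)+np.array([0,0,-1])*np.sin(t)
    g=p+np.array([0,0,.024]);print(a,'rim',np.round(proj(s1,g-b*.012)),'bung',np.round(proj(s1,g+b*.113)))
E
```

```text
time_s: 44.0
position: [0.5993, -0.2463, 0.2004]
ee_rot: [3.137, -0.125, 0.004]
wrist_force: [1.2, -0.3, -1.1]
finger_gap: 0.0522
[ 0.59925892 -0.24630974  0.20039515] 44.0 0.05216359101492728 F [1.25 0.17 1.13] T [0.04 0.08 0.02]
0.93 [370.5, 89.3, 34.9, 49.2] [389. 114.  31.  49.  45.]
90 397 399 65
96 386 402 75
102 381 404 109
108 375 403 99
114 370 402 78
120 368 402 82
126 369 398 101
132 372 393 108
grasp px (np.float64(390.8969486506146), np.float64(110.93829167425034)) hang bung px (np.float64(385.3467029673322), np.float64(157.41382687001953))
0 rim [390. 113.] bung [411.  88.]
30 rim [391. 110.] bung [405. 118.]
60 rim [392. 106.] bung [396. 145.]
90 rim [393. 104.] bung [386. 164.]
```

Jerks don't beat the pad's 22 mm line contact. Better idea: grip with only about 8 mm of pad on the very rim, for much less pivot friction and more lever arm. I set it down and regrip there.

```bash
python3 -m handwheel '[{"hand":0.6,"offset":[0,0,0.05],"spin":0},{"hand":0.6,"offset":[0,0,0.1],"spin":0},{"hand":0.6,"offset":[0,0,0.15],"spin":0},{"hand":0.6,"offset":[0,0,0.18],"spin":0},{"hand":0.6,"offset":[0,0,0.189],"spin":0},{"hand":0.8,"offset":[0,0,0.189],"spin":0},{"hand":0.8,"offset":[0,0,0.189],"spin":0},{"hand":0.8,"offset":[0,-0.008,0.189],"spin":0},{"hand":0.8,"offset":[0,-0.013,0.189],"spin":0},{"hand":0.55,"offset":[0,-0.013,0.189],"spin":0},{"hand":0.5,"offset":[0,-0.013,0.189],"spin":0},{"hand":0.5,"offset":[0,-0.013,0.189],"spin":0}]' 20;python3 st.py; python3 -m handwheel '[{"hand":0.5,"offset":[0,0,-0.01],"spin":0},{"hand":0.5,"offset":[0,0.0,-0.04],"spin":0},{"hand":0.5,"offset":[0,0,-0.08],"spin":0},{"hand":0.5,"offset":[0,0,-0.12],"spin":0},{"hand":0.5,"offset":[0,0,-0.15],"spin":0},{"hand":0.5,"offset":[0,0,-0.15],"spin":0}]';python3 ax.py
```

```text
time_s: 45.3
position: [0.5976, -0.2308, 0.0127]
ee_rot: [-3.138, 0.126, 0.0]
wrist_force: [-0.7, 2.9, 6.5]
finger_gap: 0.0528
F [-0.96 -2.82 -6.45] T [ 0.52 -0.22  0.05] d [0.0959 0.097  0.1662] tilt [-0.01 -0.07]
time_s: 45.9
position: [0.6006, -0.2338, 0.1671]
ee_rot: [3.133, -0.126, 0.015]
wrist_force: [0.8, -1.7, -1.5]
finger_gap: 0.0524
[ 0.60060446 -0.23384072  0.16709078] 45.9 0.05235096588008371 F [0.92 1.65 1.56] T [0.08 0.08 0.  ]
0.67 [367.5, 108.5, 31.9, 50.7] [387. 133.  30.  48.  40.]
109 391 394 49
115 383 397 82
121 379 399 111
127 373 399 106
133 368 399 80
139 366 398 87
145 368 396 103
151 371 390 109
grasp px (np.float64(386.46114789337224), np.float64(130.46925341834785)) hang bung px (np.float64(381.30884821769746), np.float64(174.86134615557887))
```

```bash
python3 -m handwheel '[{"hand":0.5,"offset":[0,0,0.05],"spin":0},{"hand":0.5,"offset":[0,0,0.1],"spin":0},{"hand":0.5,"offset":[0,0,0.14],"spin":0},{"hand":0.5,"offset":[0,0,0.149],"spin":0},{"hand":0.5,"offset":[0,0,0.149],"spin":0},{"hand":0.8,"offset":[0,0,0.149],"spin":0},{"hand":0.8,"offset":[0,-0.005,0.149],"spin":0},{"hand":0.6,"offset":[0,-0.006,0.149],"spin":0},{"hand":0.5,"offset":[0,-0.006,0.149],"spin":0},{"hand":0.5,"offset":[0,-0.006,0.149],"spin":0}]' 20;python3 st.py; python3 -m handwheel '[{"hand":0.5,"offset":[0,0,-0.05],"spin":0},{"hand":0.5,"offset":[0,0.0,-0.1],"spin":0},{"hand":0.5,"offset":[0,0,-0.15],"spin":0},{"hand":0.5,"offset":[0,0,-0.12],"spin":0},{"hand":0.5,"offset":[0,0,-0.17],"spin":0},{"hand":0.5,"offset":[0,0,-0.17],"spin":0}]';python3 ax.py
```

```text
time_s: 47.0
position: [0.5979, -0.2252, 0.013]
ee_rot: [-3.138, 0.126, 0.001]
wrist_force: [-0.0, 2.5, 0.9]
finger_gap: 0.0526
F [-0.22 -2.44 -0.95] T [ 0.25 -0.06  0.05] d [0.0958 0.0913 0.1659] tilt [-0.03 -0.04]
time_s: 47.6
position: [0.5999, -0.2268, 0.1828]
ee_rot: [3.138, -0.126, 0.002]
wrist_force: [1.5, -0.6, -1.1]
finger_gap: 0.0522
[ 0.59987186 -0.22679952  0.18281664] 47.6 0.05215825228096982 F [1.53 0.5  1.14] T [-0.01  0.12 -0.01]
0.78 [365.1, 109.8, 39.8, 39.9] [384. 129.  33.  36.  82.]
111 390 392 98
117 374 400 89
123 367 398 85
129 366 398 89
135 367 398 94
141 370 400 90
grasp px (np.float64(386.75610863751746), np.float64(124.34263507175994)) hang bung px (np.float64(381.4924065186623), np.float64(169.9532212646294))
```

The shape changed: the bung end is now hidden behind the cup, so it's sagging. More upward jerks.

```bash
python3 -m handwheel '[{"hand":0.5,"offset":[0,0,0.015],"spin":0},{"hand":0.5,"offset":[0,0,0.06],"spin":0},{"hand":0.5,"offset":[0,0,0.01],"spin":0},{"hand":0.5,"offset":[0,0,-0.02],"spin":0},{"hand":0.5,"offset":[0,0,0],"spin":0},{"hand":0.5,"offset":[0,0,0.05],"spin":0},{"hand":0.5,"offset":[0,0,0],"spin":0},{"hand":0.5,"offset":[0,0,-0.02],"spin":0},{"hand":0.5,"offset":[0,0,-0.02],"spin":0}]';python3 ax.py
```

```text
time_s: 48.6
position: [0.5997, -0.2267, 0.2031]
ee_rot: [3.138, -0.125, 0.004]
wrist_force: [0.3, -0.7, -2.4]
finger_gap: 0.0525
[ 0.59965774 -0.22673049  0.20306968] 48.6 0.052511653176360654 F [0.38 0.67 2.41] T [ 0.05 -0.01 -0.02]
0.56 [368.7, 101.2, 39.8, 40.0] [388. 120.  42.  33.  18.]
102 379 384 101
108 372 400 74
114 368 400 90
120 368 399 97
126 369 407 98
132 374 404 74
grasp px (np.float64(388.0661144471897), np.float64(113.94600264562814)) hang bung px (np.float64(382.6253027412698), np.float64(161.02132511662336))
```

```bash
python3 -m handwheel '[{"hand":0.5,"offset":[0,0,0.02],"spin":0},{"hand":0.5,"offset":[0,0,0.07],"spin":0},{"hand":0.5,"offset":[0,0,0.02],"spin":0},{"hand":0.5,"offset":[0,0,0],"spin":0},{"hand":0.5,"offset":[0,0,0.02],"spin":0},{"hand":0.5,"offset":[0,0,0.07],"spin":0},{"hand":0.5,"offset":[0,0,0.02],"spin":0},{"hand":0.5,"offset":[0,0,0],"spin":0},{"hand":0.5,"offset":[0,0,0.02],"spin":0},{"hand":0.5,"offset":[0,0,0.07],"spin":0},{"hand":0.5,"offset":[0,0,0.02],"spin":0},{"hand":0.5,"offset":[0,0,0.0],"spin":0}]';python3 ax.py;python3 - <<'E'
from w import *
for a in (30,45,60,75,90):
    t=np.radians(a);b=np.array([-.08,-.997,0])*np.cos(t)+np.array([0,0,-1])*np.sin(t)
    g=p+np.array([0,0,.024]);print(a,'rim',np.round(proj(s1,g-b*.004)),'bung',np.round(proj(s1,g+b*.121)))
E
```

```text
time_s: 49.9
position: [0.5951, -0.2241, 0.1934]
ee_rot: [-3.13, 0.126, 0.025]
wrist_force: [1.5, -0.8, -1.3]
finger_gap: 0.0522
[ 0.59512544 -0.22412554  0.19343256] 49.9 0.05220749867588168 F [1.58 0.69 1.23] T [-0.02  0.12 -0.01]
0.73 [374.8, 109.3, 39.7, 37.4] [389. 127.  42.  34.  18.]
108 382 386 91
114 373 400 66
120 370 401 92
126 369 400 101
132 372 409 98
138 375 407 63
grasp px (np.float64(389.55485607853257), np.float64(120.00214351445847)) hang bung px (np.float64(384.0260505116769), np.float64(166.45682288992793))
30 rim [388. 112.] bung [402. 120.]
45 rim [388. 112.] bung [398. 135.]
60 rim [388. 111.] bung [393. 149.]
75 rim [388. 111.] bung [387. 161.]
90 rim [389. 110.] bung [382. 170.]
```

It now hangs about 40° bung-down. To bring it fully vertical I'll bear the bung lightly (about 2–4 N) against the clean +x side of the tube and move over it. First I carry it there, turning so the bung points at the tube.

```bash
python3 -m handwheel '[{"hand":0.5,"offset":[0,0,-0.04],"spin":0.15},{"hand":0.5,"offset":[0,-0.01,-0.06],"spin":0.3},{"hand":0.5,"offset":[0.01,-0.03,-0.06],"spin":0.45},{"hand":0.5,"offset":[0.02,-0.05,-0.06],"spin":0.6},{"hand":0.5,"offset":[0.03,-0.08,-0.06],"spin":0.75},{"hand":0.5,"offset":[0.04,-0.1,-0.06],"spin":0.9},{"hand":0.5,"offset":[0.047,-0.12,-0.06],"spin":1.05},{"hand":0.5,"offset":[0.047,-0.14,-0.06],"spin":1.2},{"hand":0.5,"offset":[0.047,-0.16,-0.06],"spin":1.35},{"hand":0.5,"offset":[0.047,-0.181,-0.06],"spin":1.5},{"hand":0.5,"offset":[0.047,-0.181,-0.06],"spin":1.65},{"hand":0.5,"offset":[0.047,-0.181,-0.06],"spin":1.74}]'
python3 - <<'E'
from w import *
O=np.array([.526,-.0085]);Y=np.array([.29,.957]);X=np.array([.957,-.29])
print(p,'toolx',M[:,0].round(3),'tooly',M[:,1].round(3),'manifold xy',(p[:2]-O)@X,(p[:2]-O)@Y,s['finger_gap'],s['wrist_force'])
for l in ['funnel']:
  for c,i in(('side',s1),('top',s0)):
    r.get_image(c)
    for d in r.masks_of(c,l)[:1]:
        ys,xs=np.where(d['region']);q=cv2.minAreaRect(np.c_[xs,ys].astype(np.float32));print(c,round(d['conf'],2),d['box'],np.round(np.r_[q[0],q[1],q[2]]))
b0=M[:,1]
for a in (0,20,40,60):
    t=np.radians(a);b=b0*np.cos(t)+np.array([0,0,-1])*np.sin(t);g=p+np.array([0,0,.024])
    print(a,'rim',np.round(proj(s1,g-b*.004)),'bung',np.round(proj(s1,g+b*.121)),'top',np.round(proj(s0,g-b*.004)),np.round(proj(s0,g+b*.121)))
E
```

```text
time_s: 51.2
position: [0.6579, -0.0477, 0.2647]
ee_rot: [-1.923, 2.482, -0.003]
wrist_force: [-0.4, -0.5, -3.8]
finger_gap: 0.0523
[ 0.65790145 -0.04771618  0.2646588 ] toolx [-0.25  -0.968  0.   ] tooly [-0.968  0.25  -0.003] manifold xy 0.13760238117461618 0.0007215330174725222 0.052295538905209826 [-0.38848626 -0.46760047 -3.83630326]
side 0.83 [295.2, 97.8, 75.4, 80.0] [333. 138.  89.  41.  43.]
top 0.28 [211.8, 218.9, 79.0, 108.7] [250. 272. 104.  72.  85.]
0 rim [320. 116.] bung [395. 142.] top [388. 173.] [363. 277.]
20 rim [320. 115.] bung [387. 166.] top [389. 173.] [361. 273.]
40 rim [320. 115.] bung [372. 183.] top [389. 173.] [363. 259.]
60 rim [321. 114.] bung [353. 191.] top [388. 174.] [367. 239.]
```

Side mask shows about 30° bung-down, and the wall push would lock by friction at that angle. Earlier data show the grip does weaken near hand 0.617 (gap 52.7). I lower it close above the bench, clear of tube and pot, and slacken in small steps so it swings down by itself.

```bash
python3 -m handwheel '[{"hand":0.5,"offset":[0,-0.02,0.04],"spin":0},{"hand":0.5,"offset":[0,-0.02,0.09],"spin":0},{"hand":0.5,"offset":[0,-0.02,0.125],"spin":0},{"hand":0.6,"offset":[0,-0.02,0.14],"spin":0},{"hand":0.612,"offset":[0,-0.02,0.14],"spin":0},{"hand":0.615,"offset":[0,-0.02,0.14],"spin":0},{"hand":0.617,"offset":[0,-0.02,0.14],"spin":0},{"hand":0.617,"offset":[0,-0.02,0.13],"spin":0},{"hand":0.617,"offset":[0,-0.02,0.13],"spin":0},{"hand":0.5,"offset":[0,-0.02,0.13],"spin":0}]'
cat > ax2.py <<'E'
from w import *
print(p,s['time_s'],s['finger_gap'],'F',(M.T@s['wrist_force']).round(2))
r.get_image('side')
for d in r.masks_of('side','funnel')[:1]:
    ys,xs=np.where(d['region']);q=cv2.minAreaRect(np.c_[xs,ys].astype(np.float32));print(round(d['conf'],2),d['box'],np.round(np.r_[q[0],q[1],q[2]]))
b0=M[:,1]
for a in (20,40,60,80,90):
    t=np.radians(a);b=b0*np.cos(t)+np.array([0,0,-1])*np.sin(t);g=p+np.array([0,0,.024])
    A=np.array(proj(s1,g-b*.004));B=np.array(proj(s1,g+b*.121));print(a,A.round(),B.round(),np.degrees(np.arctan2(*(B-A)[::-1])).round())
E
python3 ax2.py
```

```text
time_s: 52.4
position: [0.6798, -0.0542, 0.1347]
ee_rot: [-1.927, 2.479, -0.004]
wrist_force: [0.2, -0.4, -3.4]
finger_gap: 0.0524
[ 0.6797665  -0.05421578  0.13468493] 52.4 0.052407075979842364 F [ 0.31 -0.26  3.37]
0.76 [294.5, 169.6, 36.7, 73.5] [311. 206.  73.  32.  86.]
20 [309. 184.] [367. 231.] 39.0
40 [309. 184.] [354. 243.] 52.0
60 [309. 184.] [338. 247.] 66.0
80 [310. 184.] [320. 244.] 81.0
90 [310. 184.] [311. 240.] 90.0
```

It swung: the mask is now 37×73 px and vertical (86° in the image, model for upright 90°), bung down, held at 3.4 N. Now I carry it above port0 at (0.488, −0.133).

```bash
python3 -m handwheel '[{"hand":0.5,"offset":[0,0,-0.03],"spin":0},{"hand":0.5,"offset":[0,0,-0.07],"spin":0},{"hand":0.5,"offset":[0,0,-0.11],"spin":0},{"hand":0.5,"offset":[0.005,0.008,-0.13],"spin":0},{"hand":0.5,"offset":[0.02,0.026,-0.135],"spin":0},{"hand":0.5,"offset":[0.04,0.052,-0.135],"spin":0},{"hand":0.5,"offset":[0.06,0.078,-0.135],"spin":0},{"hand":0.5,"offset":[0.08,0.104,-0.135],"spin":0},{"hand":0.5,"offset":[0.1,0.13,-0.135],"spin":0},{"hand":0.5,"offset":[0.115,0.15,-0.135],"spin":0},{"hand":0.5,"offset":[0.1225,0.16,-0.135],"spin":0},{"hand":0.5,"offset":[0.1245,0.162,-0.135],"spin":0}]' 30; python3 -m handwheel '[{"hand":0.5,"offset":[0,0,0.004],"spin":0},{"hand":0.5,"offset":[0,0,0.01],"spin":0},{"hand":0.5,"offset":[0,0,0.015],"spin":0}]'; python3 ax2.py; python3 mv.py 60; python3 - <<'E'
from w import *
for z,nm in((.12,'port mouth'),(.145,'o')): print(nm,np.round(proj(s1,np.array([.488,-.133,z]))),np.round(proj(s0,np.array([.488,-.133,z]))))
im=cv2.imread('pics/side60.png',0)
d=r.masks_of('side','funnel')
c=im[:,int(proj(s1,np.array([.488,-.133,.12]))[0])];print(c[90:260:3])
E
```

```text
time_s: 53.7
position: [0.4901, -0.1349, 0.268]
ee_rot: [1.926, -2.482, -0.001]
wrist_force: [0.4, -0.3, -3.9]
finger_gap: 0.0521
time_s: 54.0
position: [0.4919, -0.1344, 0.252]
ee_rot: [-1.929, 2.479, 0.0]
wrist_force: [0.3, 1.2, -1.7]
finger_gap: 0.0522
[ 0.49189304 -0.13439038  0.25204584] 54.0 0.05224518181650735 F [-1.26 -0.03  1.65]
0.69 [422.5, 105.6, 36.9, 82.2] [440. 146.  80.  37.  86.]
20 [443. 118.] [512. 167.] 35.0
40 [444. 118.] [492. 183.] 54.0
60 [444. 117.] [468. 191.] 72.0
80 [445. 117.] [443. 190.] 92.0
90 [446. 117.] [431. 186.] 102.0
side vent 0.97 [ 3.5 -5. ]
side plugA 0.99 [ 6.5  -2.25]
side plugB 0.99 [10.25  0.25]
side port0 0.4 [12.   -3.75]
side footN 0.88 [ 1.75 -2.25]
side flask 0.99 [-2.5  -0.25]
top vent 0.95 [6.   0.25]
top plugA 0.97 [5.   4.75]
top plugB 0.97 [ 3.75 10.25]
top foot 0.82 [2.75 2.  ]
top footF 0.68 [-0.25 12.  ]
top flask 0.99 [-0.75 -2.75]
top pot 1.0 [0. 0.]
port mouth [430. 204.] [431. 319.]
o [432. 192.] [435. 320.]
[ 33  32  30  28  30  22  32  36  32  59  65  63  65  60  53  52  68  61
  60  63  65  59  55  36  61  49  46  34  29 104 106 107 108 107 109 108
  81  30  28  81 115  83  76  67  63  67  67  90 109 102  94  81  68  76
  78 108 107]
```

```bash
python3 - <<'E'
from w import *
im=r.get_image('side').mean(2)
d=r.masks_of('side','funnel')[0]
for y in range(104,190,4):
    x=np.where(d['region'][y])[0]
    if len(x):print(y,x.min(),x.max(),(x.min()+x.max())/2,im[y,x].mean().round())
print(im[165:200:3,415:470:5].round())
for dy in(0,.004,.008):
  for a in (75,80,85,90):
    t=np.radians(a);b=M[:,1]*np.cos(t)-np.array([0,0,1])*np.sin(t);g=p+np.array([0,0,.024])+M[:,1]*dy
    print(dy,a,[np.round(proj(s1,g+b*(.117-h)),0).tolist() for h in (0,.022,.06,.09)])
E
```

```text
104 453 455 454.0 67.0
108 422 456 439.0 80.0
112 422 456 439.0 68.0
116 421 456 438.5 66.0
120 421 456 438.5 67.0
124 422 456 439.0 68.0
128 422 457 439.5 71.0
132 422 457 439.5 72.0
136 423 456 439.5 68.0
140 424 457 440.5 67.0
144 424 457 440.5 68.0
148 424 458 441.0 67.0
152 422 458 440.0 64.0
156 423 457 440.0 52.0
160 425 456 440.5 60.0
164 426 457 441.5 59.0
168 424 457 440.5 54.0
172 425 455 440.0 31.0
176 430 451 440.5 31.0
180 431 451 441.0 30.0
184 433 447 440.0 38.0
[[106. 108.  69.  56.  65.  66.  66.  71.  34. 105. 109.]
 [106. 110.  47.  50.  63.  72.  69.  53.  29. 104. 107.]
 [109. 107.  53.  31.  31.  42.  38.  27.  30. 106. 108.]
 [110. 106. 102.  37.  25.  28.  28.  28. 105. 104. 104.]
 [110. 108. 110.  99.  28.  25.  30.  27. 108. 109. 106.]
 [105. 109. 108. 101.  26.  23.  28.  24. 108. 108. 105.]
 [107. 107. 110. 107.  27.  28.  28.  65. 107. 108. 106.]
 [108. 108. 105. 106. 101.  74.  93. 106. 107. 107. 109.]
 [107. 107. 106. 109. 108. 106. 104. 107. 110. 109. 106.]
 [107. 106. 106. 108. 106. 109. 104. 108. 109. 107. 105.]
 [107. 108. 110. 109. 109. 106. 107. 
[... 251 characters left out ...]
74.0], [442.0, 154.0], [444.0, 136.0]]
0 90 [[432.0, 184.0], [434.0, 173.0], [439.0, 153.0], [442.0, 136.0]]
0.004 75 [[452.0, 189.0], [451.0, 177.0], [450.0, 155.0], [449.0, 137.0]]
0.004 80 [[446.0, 188.0], [446.0, 176.0], [447.0, 155.0], [447.0, 137.0]]
0.004 85 [[440.0, 187.0], [441.0, 175.0], [444.0, 154.0], [446.0, 137.0]]
0.004 90 [[434.0, 185.0], [437.0, 174.0], [441.0, 153.0], [445.0, 136.0]]
0.008 75 [[454.0, 190.0], [453.0, 178.0], [452.0, 156.0], [451.0, 138.0]]
0.008 80 [[448.0, 189.0], [448.0, 177.0], [449.0, 156.0], [450.0, 138.0]]
0.008 85 [[442.0, 188.0], [444.0, 176.0], [446.0, 155.0], [448.0, 137.0]]
0.008 90 [[437.0, 186.0], [439.0, 175.0], [443.0, 154.0], [447.0, 137.0]]
```

The centre line implies about 12° lean and an origin about 45 mm above the mouth. I slacken once more (0.617, which held before) to let it hang true, then lower 15 mm.

```bash
python3 -m handwheel '[{"hand":0.6,"offset":[0,0,0.015],"spin":0},{"hand":0.612,"offset":[0,0,0.015],"spin":0},{"hand":0.615,"offset":[0,0,0.015],"spin":0},{"hand":0.617,"offset":[0,0,0.015],"spin":0},{"hand":0.617,"offset":[0,0.003,0.01],"spin":0},{"hand":0.617,"offset":[0,0.008,0.005],"spin":0},{"hand":0.617,"offset":[0,0.008,0.005],"spin":0},{"hand":0.5,"offset":[0,0.008,0.005],"spin":0},{"hand":0.5,"offset":[0,0.008,0.005],"spin":0}]' 20
cat > fin.py <<'E'
from w import *
print(p,s['time_s'],s['finger_gap'],s['wrist_force'].round(1))
im=r.get_image('side').mean(2)
d=r.masks_of('side','funnel')[0]
for y in range(108,204,8):
    x=np.where(d['region'][y])[0]
    if len(x):print(y,x.min(),x.max(),(x.min()+x.max())/2,im[y,x].mean().round())
print(im[165:222:3,410:470:5].round().astype(int))
for a in (70,80,90,100):
    t=np.radians(a);b=M[:,1]*np.cos(t)-np.array([0,0,1])*np.sin(t);g=p+np.array([0,0,.024])
    print(a,[np.round(proj(s1,g+b*(.117-h)),0).tolist() for h in (0,.022,.06,.09)])
E
python3 fin.py
```

```text
time_s: 55.25
position: [0.4834, -0.1328, 0.248]
ee_rot: [-1.928, 2.48, -0.001]
wrist_force: [0.1, -0.6, -2.0]
finger_gap: 0.0522
[ 0.4833561  -0.13277271  0.24799537] 55.25 0.052180168947260304 [ 0.1 -0.6 -2. ]
108 457 460 458.5 64.0
116 425 461 443.0 72.0
124 425 461 443.0 71.0
132 426 461 443.5 70.0
140 427 461 444.0 67.0
148 427 462 444.5 67.0
156 426 464 445.0 65.0
164 428 461 444.5 60.0
172 428 462 445.0 55.0
180 434 457 445.5 35.0
188 437 454 445.5 45.0
[[110 110 108 108  85  61  62  63  63  65  51 108]
 [112 109 107 108  60  58  61  55  62  69  34 108]
 [109 108 110 109  36  59  67  68  68  65  29 107]
 [109 107 110 111  30  34  56  58  49  32  25 108]
 [109 108 107 110  71  27  29  28  31  23  90 109]
 [106 106 112 108 105  64  26  25  32  30 112 110]
 [111 106 105 108 105  83  27  22  29  27 109 103]
 [107 105 106 108 106  88  22  28  26  58 108 106]
 [109 109 107 108 109 107  66  45  64 108 106 106]
 [112 112 109 107 109 106 111 110 107 109 107 109]
 [107 105 107 108 110 105 105 107 108 109 106 111]
 [109 107 111  85  81 104 111 109 108 109 107 110]
 [108 117  67  32  28  62  79 113 108 106 107 103]
 [106 113  45  31  37  62  41 114 106 107 107 102]
 [107  95  39  80  75  64  28 103  91 106 104 106]
 [107  56 105 110 117 106  26 112  51 104 106 105]
 [109  58  72 111  77  67 100  86  63  93 110 109]
 [104  57  60  63  76  85  72  68  90  73 107 104]
 [103  58  63  66  65  67  66  81  87  60 105 108]]
70 [[460.0, 193.0], [458.0, 181.0], [455.0, 159.0], [452.0, 141.0]]
80 [[448.0, 191.0], [448.0, 180.0], [449.0, 158.0], [450.0, 140.0]]
90 [[436.0, 188.0], [439.0, 177.0], [443.0, 157.0], [447.0, 140.0]]
100 [[425.0, 183.0], [430.0, 173.0], [437.0, 154.0], [444.0, 139.0]]
```

Still about 13° off. I'll land the bung tip lightly on its own port and move the tool over it. At this steep angle the tip holds and the funnel turns upright with 1–2 N.

```bash
python3 -m handwheel '[{"hand":0.5,"offset":[0,-0.005,0],"spin":0},{"hand":0.5,"offset":[0,-0.014,0.01],"spin":0},{"hand":0.5,"offset":[0,-0.014,0.025],"spin":0},{"hand":0.5,"offset":[0,-0.014,0.035],"spin":0},{"hand":0.5,"offset":[0,-0.014,0.040],"spin":0},{"hand":0.5,"offset":[0,-0.014,0.040],"spin":0}]' 20; python3 -m handwheel '[{"hand":0.5,"offset":[0,0,0.002],"spin":0},{"hand":0.5,"offset":[0,0,0.004],"spin":0}]'; python3 -m handwheel '[{"hand":0.5,"offset":[0,0,0.002],"spin":0},{"hand":0.5,"offset":[0,0,0.004],"spin":0}]'; python3 fin.py
```

```text
time_s: 55.95
position: [0.4965, -0.136, 0.2067]
ee_rot: [1.928, -2.48, -0.003]
wrist_force: [-0.2, -0.3, -2.1]
finger_gap: 0.0523
time_s: 56.15
position: [0.4974, -0.1364, 0.2042]
ee_rot: [-1.928, 2.48, -0.002]
wrist_force: [0.2, -0.2, -3.1]
finger_gap: 0.0525
time_s: 56.35
position: [0.497, -0.1363, 0.2]
ee_rot: [-1.928, 2.48, -0.001]
wrist_force: [-0.3, -0.5, -2.5]
finger_gap: 0.0527
[ 0.49704108 -0.13625246  0.20004206] 56.35 0.05271322565316951 [-0.3 -0.5 -2.5]
140 440 446 443.0 71.0
148 414 446 430.0 64.0
156 414 446 430.0 68.0
164 414 447 430.5 70.0
172 415 448 431.5 69.0
180 414 449 431.5 65.0
188 417 447 432.0 62.0
196 416 447 431.5 43.0
[[108  68  59  32  57  70  70  71 111 107 109 106]
 [109  77  64  65  68  69  70  72 109 109 106 109]
 [110  80  65  66  69  72  70  75 103 106 105 105]
 [110  78  65  66  70  71  71  71  87 108 109 106]
 [108  60  62  64  70  72  75  72  74 107 108 108]
 [107  54  62  64  73  70  72  57  96 110 109 109]
 [111  66  52  60  64  60  48  47 106 108 110 107]
 [111  96  50  42  42  46  64  57 110 106 108 109]
 [109 107  49  66  64  61  69  41 104 107 110 108]
 [111 105  39  62  64  71  69  37 104 108 106 107]
 [111 104  33  57  64  64  44  19 105 109 107 109]
 [109 108  28  30  35  33  27  57 107 104 109 109]
 [110 112  63  26  27  26  22 106 106 111 110 105]
 [107 110  41  31  26  23  23 114 106 107 106 107]
 [106  97  40  32  29  22  28 103  94 107 107 105]
 [106  56 105 110  65  64  30 115  51 108 107 106]
 [109  55  70 112  76  65  99  86  64  99 108 105]
 [108  55  61  65  77  81  70  67  90  70 109 107]
 [107  60  59  64  68  63  66  82  85  61 105 106]]
70 [[446.0, 213.0], [444.0, 202.0], [441.0, 181.0], [438.0, 165.0]]
80 [[435.0, 211.0], [435.0, 200.0], [435.0, 181.0], [436.0, 164.0]]
90 [[424.0, 208.0], [426.0, 198.0], [430.0, 179.0], [433.0, 164.0]]
100 [[414.0, 203.0], [418.0, 194.0], [424.0, 177.0], [430.0, 163.0]]
```

The bung tip is now at the port mouth and nearly centred (431 vs 434 px), no force yet. I dip about 5 mm and move over.

```bash
python3 -m handwheel '[{"hand":0.5,"offset":[0,0,0.003],"spin":0},{"hand":0.5,"offset":[0,0,0.005],"spin":0},{"hand":0.5,"offset":[0,0,0.005],"spin":0}]'; python3 st.py; python3 -m handwheel '[{"hand":0.5,"offset":[0,0.005,0],"spin":0},{"hand":0.5,"offset":[0,0.010,0],"spin":0},{"hand":0.5,"offset":[0,0.015,0],"spin":0}]'; python3 st.py;python3 -m handwheel '[{"hand":0.5,"offset":[0,0.005,0],"spin":0},{"hand":0.5,"offset":[0,0.010,0],"spin":0},{"hand":0.5,"offset":[0,0.010,0],"spin":0}]'; python3 st.py; python3 fin.py
```

```text
time_s: 56.75
position: [0.499, -0.1368, 0.1965]
ee_rot: [-1.926, 2.478, -0.007]
wrist_force: [1.0, 1.3, 6.1]
finger_gap: 0.0523
F [-1.52 -0.67 -6.1 ] T [ 0.01 -0.35 -0.  ] d [ 0.0124  0.0079 -0.0175] tilt [ 0.01 -0.31]
time_s: 57.05
position: [0.4887, -0.1345, 0.1983]
ee_rot: [-1.921, 2.474, -0.022]
wrist_force: [5.9, 2.6, 10.9]
finger_gap: 0.0525
F [ -3.94  -5.23 -10.82] T [ 1.15 -0.9  -0.01] d [ 0.0128  0.0182 -0.0196] tilt [ 0.06 -0.96]
time_s: 57.35
position: [0.4783, -0.1318, 0.1987]
ee_rot: [-1.921, 2.474, -0.021]
wrist_force: [4.3, 1.6, 11.1]
finger_gap: 0.0524
F [ -2.58  -3.96 -10.99] T [ 0.93 -0.6  -0.03] d [ 0.0128  0.0289 -0.0201] tilt [ 0.07 -0.91]
[ 0.47833849 -0.13183496  0.19867585] 57.35 0.052362644150499536 [ 4.3  1.6 11.1]
140 425 458 441.5 71.0
148 424 457 440.5 61.0
156 423 456 439.5 64.0
164 422 455 438.5 65.0
172 421 454 437.5 66.0
180 419 455 437.0 65.0
188 420 452 436.0 48.0
196 419 450 434.5 54.0
[[110 110 108  57  61  30  26  64  69  74 107 109]
 [108 106 106  57  63  29  30  56  64  79 109 109]
 [112 108 110  62  67  42  43  62  65  87 106 109]
 [111 110  
[... 378 characters left out ...]
3  39 110 109 113]
 [108 110  83  29  37  55  51  32  52 110 106 107]
 [107 114  64  26  27  29  29  23 103 108 108 108]
 [108 114  50  26  28  26  25 106 104 109 106 105]
 [107  95  35  48  29  28  28  96  91 107 105 109]
 [108  59 107 111  46  31  21 115  57 106 108 108]
 [105  61  71 112  74  55 100  87  63  97 110 107]
 [104  59  61  65  78  84  72  69  91  69 109 106]
 [106  56  64  63  67  67  62  78  86  58 107 108]]
70 [[456.0, 218.0], [455.0, 207.0], [452.0, 186.0], [449.0, 169.0]]
80 [[445.0, 216.0], [445.0, 205.0], [446.0, 185.0], [446.0, 169.0]]
90 [[434.0, 212.0], [436.0, 202.0], [440.0, 184.0], [444.0, 168.0]]
100 [[424.0, 207.0], [428.0, 198.0], [435.0, 181.0], [441.0, 167.0]]
```

The centre line now slopes like about 85° in the model, so nearly upright. A little more, then lift straight up with a firmer grip.

```bash
python3 -m handwheel '[{"hand":0.5,"offset":[0,0.005,0],"spin":0},{"hand":0.5,"offset":[0,0.009,0],"spin":0},{"hand":0.5,"offset":[0,0.009,0],"spin":0}]' 20; python3 st.py; python3 -m handwheel '[{"hand":0.5,"offset":[0,0,0],"spin":0},{"hand":0.5,"offset":[0,-0.003,-0.003],"spin":0},{"hand":0.5,"offset":[0,-0.004,-0.01],"spin":0},{"hand":0.5,"offset":[0,-0.004,-0.018],"spin":0},{"hand":0.5,"offset":[0,-0.004,-0.024],"spin":0},{"hand":0.5,"offset":[0,-0.004,-0.027],"spin":0},{"hand":0.5,"offset":[0,-0.004,-0.027],"spin":0}]' 50;python3 fin.py; python3 mv.py 70
```

```text
time_s: 57.75
position: [0.4685, -0.1293, 0.1982]
ee_rot: [-1.923, 2.475, -0.017]
wrist_force: [2.7, 2.0, 12.2]
finger_gap: 0.0527
F [ -2.62  -2.28 -12.21] T [ 0.64 -0.56 -0.06] d [ 0.0127  0.0391 -0.0197] tilt [ 0.06 -0.74]
time_s: 58.45
position: [0.4679, -0.1289, 0.2222]
ee_rot: [-1.928, 2.48, -0.001]
wrist_force: [1.4, -0.2, -3.6]
finger_gap: 0.0516
[ 0.4678586  -0.12889282  0.22219954] 58.45 0.051643924862602955 [ 1.4 -0.2 -3.6]
124 435 437 436.0 92.0
132 433 468 450.5 70.0
140 431 466 448.5 62.0
148 429 465 447.0 62.0
156 428 463 445.5 65.0
164 424 461 442.5 66.0
172 425 461 443.0 62.0
180 424 456 440.0 59.0
188 426 454 440.0 36.0
196 429 446 437.5 28.0
[[110 109 109  70  55  62  65  69  68  66  63 109]
 [109 111 109  62  61  63  65  66  68  66  61 107]
 [109 108 110  69  49  65  68  67  67  68  60 107]
 [108 109 107 101  43  46  59  64  67  59  57 105]
 [109 111 108  58  62  51  40  40  39  41 100 110]
 [105 107 111  44  59  60  62  59  58  56 109 110]
 [110 109 107  33  47  61  65  65  63  37 107 109]
 [110 109 107  62  33  47  63  64  46  38 106 110]
 [107 112 109 106  25  2
[... 465 characters left out ...]
 68  87  71 109 104]
 [104  60  65  69  64  64  65  78  86  62 107 109]]
70 [[465.0, 209.0], [464.0, 197.0], [461.0, 176.0], [459.0, 158.0]]
80 [[454.0, 207.0], [454.0, 196.0], [455.0, 175.0], [456.0, 158.0]]
90 [[442.0, 204.0], [445.0, 193.0], [449.0, 174.0], [453.0, 158.0]]
100 [[431.0, 199.0], [436.0, 189.0], [444.0, 171.0], [450.0, 156.0]]
side vent 0.97 [ 3.5 -5. ]
side plugA 0.99 [ 6.5  -2.25]
side plugB 0.99 [10.25  0.25]
side port0 0.44 [12. -4.]
side footN 0.88 [ 1.75 -2.25]
side flask 0.99 [-2.5  -0.25]
top vent 0.95 [6.   0.25]
top plugA 0.97 [5.   4.75]
top plugB 0.97 [ 3.75 10.25]
top foot 0.81 [2.75 2.  ]
top footF 0.53 [ 0. 12.]
top flask 0.99 [-0.75 -2.75]
top pot 1.0 [0. 0.]
```

Center line −0.20 px/row against −0.24 for true vertical puts it at about 1–2° lean. The bung is about 16–20 mm above its own port and centred to within a few mm, the weight is carried by the gripper, and manifold and plugs are unchanged. I settle and hand in.

```bash
python3 -m handwheel '[{"hand":0.5,"offset":[0,0,0],"spin":0},{"hand":0.5,"offset":[0,0,0],"spin":0},{"hand":0.5,"offset":[0,0,0],"spin":0},{"hand":0.5,"offset":[0,0,0],"spin":0}]'; python3 -c "
from station import r
s=r.observe();print(s['qd'].max(),s['position'],s['wrist_force']);r.job_done()"
```

```text
time_s: 59.05
position: [0.4678, -0.1288, 0.2218]
ee_rot: [1.928, -2.48, -0.0]
wrist_force: [0.2, 0.3, -2.8]
finger_gap: 0.0513
0.0007018848952580629 [ 0.46782256 -0.12878533  0.22176318] [ 0.19657062  0.30942941 -2.76498001]
the job is handed in; nothing more can be done
```

I handed the job in at 59 s with the funnel held still and upright, just above its own port. It didn't go cleanly, though: I dropped the funnel once and had to recover it. No verdict was reported.

**What I did:** I pressed the vent plunger onto its stop (the tip stopped moving while the force rose to 18.7 N) and let it up. I then gripped the funnel and rocked it across the manifold until the bung walked out of port0, the port farthest from the vent.

**Last checks:**

| Check | Result | Limit |
|---|---|---|
| Funnel lean | about 2° | 10° |
| Bung above the port mouth | about 16–20 mm | 5–50 mm |
| Bung off the port's axis | a few mm, from one camera view | 20 mm |
| Funnel held and still | 2.8 N (its own weight), joints at rest | – |
| Manifold moved from its start | about 12 mm, turned about 4° | 25 mm |
| Flask moved | about 5 mm | 20 mm |
| Pot moved | none seen | 20 mm |

Both plugs look home, and the vent looked up in a picture after I released it. I did not measure the manifold's level directly.

**What went wrong:**
- **Manifold slid:** my pull reached about 22 N several times, far above the 5 N or so needed. The manifold slid instead of staying put, at one point about 17 mm from its start.
- **Funnel dropped:** I opened the fingers to regrip when the bung was already free. The funnel fell and landed upside down on the bench. I pushed it over, gripped it by the rim, let it swing bung-down, and straightened it against its own port.
- **44 N press:** while lowering the fingers to push the funnel over, they came down on something at 44 N, either the flask or the funnel. I don't know whether that counts against the 40 N limit, since it was the fingertips rather than the gripper's body.
- **Rocking steps not confirmed:** I judged the rocking angles (about 0.06–0.09 rad each way) from gripper and port positions rather than measuring them directly.

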